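# Gauge the gap at the drill fence

### The job

Find out which gauge leaf fits the gap between the fence and the sprung jaw on the tilted drill table: starting with the thinnest, lower the leaves into the gap until you find the first one that binds, that is, the one that pushes the jaw back a little. Leave that leaf in the gap, square to the tilted table, all the way down and let go, with the other two hanging in the rack, and leave the offcut, the jar and the screwdriver where they are.

Things in the scene. Friction and masses are not known exactly. Their poses are not given: they have to be found in the camera images.
- stand: Fixed drill stand with an aluminium table tilted 30 degrees towards the robot. Its own frame is upright (z up), turned only in yaw; in it the table's normal is (-0.5, 0, 0.866), its uphill direction (0.866, 0, 0.5). Fence, gap and jaw stand along that normal and run uphill; the gap opens along y. Origin: bench level, straight below gap_foot.
- gap_foot (a point): Foot of the fence's gap-side face (the plane y = 0 of the stand's frame; the gap is on the +y side), on the tilted table that is the gap's floor, 75 mm above the bench. A stop 40 mm high closes the gap's low, robot-side end; its face lies 20 mm downhill of here. The uphill end is open.
- fence_top (a point): Top of the fixed fence's rounded crest, 45 mm from the table along its normal, straight over the fence's middle line and gap_foot. The fence is 20 mm thick and 120 mm long; its top is a half-round of radius 10 mm that leads into the gap. The dark steel jaw opposite is 48 mm long, with the same thickness, height and round top.
- drill_head (a point): Lower end of the drill's bit, swung aside over the stand's far +y corner: at x 115, y 215, z 210 mm in the stand's frame. Column 28 mm thick at x 115, y 110 mm, 410 mm high; the head hangs beside it, up to 420 mm high. Not part of the job; keep clear.
- jaw (a joint): How far the sprung jaw is pushed back from the fence (stand's +y), m: 0 at rest, hard stop 0.0038. Spring: 6 N at rest, 1.5 N more per mm. The gap at rest (5 to 15 mm) differs each time. A loose leaf has about 2 mm of play and leaves this at 0; the one that just binds pushes the jaw back about 2 mm, with a clear drag; the next is 6 mm too thick and cannot go in.
- rack: Fixed wooden rack, 80 x 236 mm, 100 mm high, with two rails along its y axis whose tops are 100 mm above the bench. The rails lie 44 mm apart (inner faces at x = -22 and +22 mm), are 12 mm wide, and are free between the end boards at y = -104 and +104 mm. Origin: centre of its underside.
- offcut: Bystander: wooden offcut 60 x 100 x 22 mm lying on the bench. Origin: centre of its underside.
- jar: Bystander: small closed pale jar with a steel lid, 60 mm wide, 80 mm high. Origin: centre of its underside.
- screwdriver: Bystander: screwdriver with black handle, lying along its x axis. Origin: under its middle.
- leaf_thin: The thinnest of three T-shaped aluminium gauge leaves, 8 mm thick (its y). Blade 36 mm wide (x), 70 mm long; head above it 64 mm wide, 40 mm tall. Origin: middle of the blade's lower end; z points up to the head. Hangs by the head's shoulders on the rack's rails, axes as the rack's, origin 30 mm above the bench; 65 mm from the next leaf, in any order. 112 g, 30 % more or less.
- leaf_mid: The middle of three T-shaped aluminium gauge leaves, 12 mm thick (its y). Blade 36 mm wide (x), 70 mm long; head above it 64 mm wide, 40 mm tall. Origin: middle of the blade's lower end; z points up to the head. Hangs by the head's shoulders on the rack's rails, axes as the rack's, origin 30 mm above the bench; 65 mm from the next leaf, in any order. 168 g, 30 % more or less.
- leaf_thick: The thickest of three T-shaped aluminium gauge leaves, 16 mm thick (its y). Blade 36 mm wide (x), 70 mm long; head above it 64 mm wide, 40 mm tall. Origin: middle of the blade's lower end; z points up to the head. Hangs by the head's shoulders on the rack's rails, axes as the rack's, origin 30 mm above the bench; 65 mm from the next leaf, in any order. 224 g, 30 % more or less.
Not all that is in view belongs to the job. What is shaped like the leaf_mid but green or turquoise is not meant.

How it is judged:
On the way:
1. the thinnest leaf has been tried: its lower end is between fence and jaw, at least 15 mm below their tops (distance between leaf_thin and gap_foot below 0.03 m and y of leaf_thin in the frame of stand between 0 and 0.0145 m and angle between leaf_thin's own z axis and vertical above 0.35 rad), for 0.1 s.
At the end, for the whole second after the job is handed in: One leaf in the gap, lower end within 20 mm of gap_foot, face within 4 mm of the fence, leaning 25 to 35 deg, at rest, jaw pushed back 1.0 to 3.2 mm; the other two upright on the rack's rails, lower ends 24 to 36 mm above the bench, within 12 mm of the rack's middle line (((x of leaf_thin in the frame of stand between -0.012 and 0.016 m and y of leaf_thin in the frame of stand between 0.001 and 0.008 m and distance between leaf_thin and gap_foot below 0.02 m and angle between leaf_thin's own z axis and vertical between 0.43 and 0.62 rad and angle between the y axis of leaf_thin and the y axis of stand, either way round below 0.1 rad and value of joint jaw between 0.001 and 0.0032 m and linear speed of leaf_thin below 0.01 m/s and (height (world z) of leaf_mid between 0.024 and 0.036 m and x of leaf_mid in the frame of rack between -0.012 and 0.012 m and y of leaf_mid in the frame of rack between -0.1 and 0.1 m and angle between leaf_mid's own z axis and vertical below 0.15 rad and linear speed of leaf_mid below 0.02 m/s) and (height (world z) of leaf_thick between 0.024 and 0.036 m and x of leaf_thick in the frame of rack between -0.012 and 0.012 m and y of leaf_thick in the frame of rack between -0.1 and 0.1 m and angle between leaf_thick's own z axis and vertical below 0.15 rad and linear speed of leaf_thick below 0.02 m/s)) or (x of leaf_mid in the frame of stand between -0.012 and 0.016 m and y of leaf_mid in the frame of stand between 0.003 and 0.01 m and distance between leaf_mid and gap_foot below 0.02 m and angle between leaf_mid's own z axis and vertical between 0.43 and 0.62 rad and angle between the y axis of leaf_mid and the y axis of stand, either way round below 0.1 rad and value of joint jaw between 0.001 and 0.0032 m and linear speed of leaf_mid below 0.01 m/s and (height (world z) of leaf_thin between 0.024 and 0.036 m and x of leaf_thin in the frame of rack between -0.012 and 0.012 m and y of leaf_thin in the frame of rack between -0.1 and 0.1 m and angle between leaf_thin's own z axis and vertical below 0.15 rad and linear speed of leaf_thin below 0.02 m/s) and (height (world z) of leaf_thick between 0.024 and 0.036 m and x of leaf_thick in the frame of rack between -0.012 and 0.012 m and y of leaf_thick in the frame of rack between -0.1 and 0.1 m and angle between leaf_thick's own z axis and vertical below 0.15 rad and linear speed of leaf_thick below 0.02 m/s)) or (x of leaf_thick in the frame of stand between -0.012 and 0.016 m and y of leaf_thick in the frame of stand between 0.005 and 0.012 m and distance between leaf_thick and gap_foot below 0.02 m and angle between leaf_thick's own z axis and vertical between 0.43 and 0.62 rad and angle between the y axis of leaf_thick and the y axis of stand, either way round below 0.1 rad and value of joint jaw between 0.001 and 0.0032 m and linear speed of leaf_thick below 0.01 m/s and (height (world z) of leaf_thin between 0.024 and 0.036 m and x of leaf_thin in the frame of rack between -0.012 and 0.012 m and y of leaf_thin in the frame of rack between -0.1 and 0.1 m and angle between leaf_thin's own z axis and vertical below 0.15 rad and linear speed of leaf_thin below 0.02 m/s) and (height (world z) of leaf_mid between 0.024 and 0.036 m and x of leaf_mid in the frame of rack between -0.012 and 0.012 m and y of leaf_mid in the frame of rack between -0.1 and 0.1 m and angle between leaf_mid's own z axis and vertical below 0.15 rad and linear speed of leaf_mid below 0.02 m/s)))); the robot touches nothing.
It fails at once if the offcut is moved more than 30 mm (distance of offcut from where it was at the start of the episode above 0.03 m).
It fails at once if the jar is moved more than 30 mm (distance of jar from where it was at the start of the episode above 0.03 m).
It fails at once if the screwdriver is moved more than 30 mm (distance of screwdriver from where it was at the start of the episode above 0.03 m).
It also fails if it takes over 72 s, if anything falls off the work surface, if the arm or the gripper's body presses on something with over 40 N, if the wrist force passes 120 N, or if a joint passes its speed limit or range.

### The arm

A 6-joint arm with a two-finger parallel gripper is mounted at the origin on the work surface. World frame = base frame: x ahead of the robot, y to its left, z up, the work surface at z = 0. Lengths are in m, angles in rad, forces in N, time in s.
With the tool pointing down it reaches from about 0.35 to 0.975 m from the base axis. Payload 4.9 kg.
Tool frame: the origin (TCP) lies at the very end of the fingers, on their centre line; the grasp point (between the pads) lies manip.grip_point_offset behind it (manip.grip_point_offset is the distance from the TCP to the grasp point, in m); z points along the fingers, y is the direction in which the jaws open and shut (so a half turn about z gives the same grasp; the last joint's range is limited). The gripper opens to 85 mm and grips with 20 to 120 N. Pads are 22 mm wide; open, the fingers measure 114 mm over their backs; the gripper's body (76 mm by 85 mm) begins 54 mm behind the grasp point. The pads swing forward as they close: fully open they stand 13 mm farther back than shut.
Start: joints at [1.042, 0.053, 1.613, -0, 1.476, -0.119], TCP at [0.249, 0.573, 0.231] pointing down, gripper open.
Joint ranges: [-3.01, 3.01], [-1.01, 2.22], [0.06, 2.58], [-1.02, 4.17], [0.09, 2.62], [-3.14, 3.14]. Speed limits (rad/s): [2.57, 2.57, 3.14, 3.14, 3.14, 3.14].

### API

Orientations are given as a unit quaternion [w, x, y, z].
In Python, from plant import status, grab_frame, camera_params, ticket, boxes_of, outline_of, manip gives the robot as it stands. The module is installed in compiled form; this text tells all that it offers.
- The arm moves only by the tool play_rows, never from a script. Its argument "deltas" is a list of rows, each a list of 2 entries, a list of its own where there are three numbers: the shift along the world's x, y, z in m, then the turn about the world's z in rad. A call has 1 to 5 rows; each row is the pose to reach, as a shift and turn from the pose commanded when the call began; what a row does not reach only later rows make up. A row lasts 1/8 s, in which the tool goes at most 62.5 mm and 10.7 degrees, less where a joint would pass 70% of its speed; a pose out of reach is approached as far as the arm can. A call with a gripper value outside its range is refused whole. "grip" is the opening, from -1 (shut) to 1 (fully open), set as the call begins (left out, the last holds). The fingers move at their own pace and stop on an object; the grip force is fixed at half the most. Time passes only in rows, so rows that repeat a pose let the fingers close. It gives the time, the measured TCP pose, the force and the opening at its end, in the units of the state.
- status.state(): the state, without advancing time (a new reading comes with each control period).
- grab_frame(name): name is "scene" or "top"; returns (picture, depth): 480x640x3 uint8, blue, green, red; 480x640 float32, m along the optical axis (not along the pixel's ray), 0 where there is no reading.
- camera_params(name): a dict with "mtx" (3x3 intrinsics, pixels), "world_from_camera" (4x4, takes a point from camera to world coordinates). Camera axes: x right, y up, looking along -z (the intrinsics and any distortion apply to the point x, -y, -z); pixel columns grow to the right and rows downward; lengths in m; the calibration is good to about 2 mm. A picture is of the moment at which its call begins. camera_params takes no time and is no camera call.
- ticket.job_done(): hands the job in, once; it reports no verdict.
Trained networks look in the newest picture that a camera, given by its name, has taken for a name from the list of things; names that differ only in an ending like _2 or _b are one class to them, and where a whole thing is asked for, a point or a joint stands for the part that bears it (a point fixed in the world has none). Each returns a list of dicts, best first, with "confidence" (0 to 1); they miss things now and then, are a little off and sometimes report something else, mostly with a low value. They report only what shows in the picture. A call takes as long as a camera call. They do not tell look-alikes from the thing itself.
- boxes_of(camera, name): "box" ([left, top, right, bottom] in pixels, round what is visible of it).
- outline_of(camera, name): "region" (480x640 bool, what is visible of it) and "box" ([left, top, right, bottom] in pixels, round what is visible of it).
The state is a dict: "time": time; "joint_pos": joint angles; "joint_vel": joint speeds; "joint_efforts": joint torques, N m; "tool_pos": TCP position; "tool_rot": TCP orientation; "contact_force": force on the tool from outside, world axes, zero at the start; "ft_torque": the same for the moment, N m; "gripper_width": opening from 0.0 (shut) to 1.0 (fully open).
Only numpy, scipy, OpenCV 4.12 (cv2) and the standard library are available. Lean on these libraries where they do the work, as an engineer would, in place of code of your own. Each camera call takes 0.05 s, during which the arm holds its last target.

## Working session

There is one attempt and no reset: what is moved stays moved. The work goes in short steps, Python scripts to look and compute and a tool call to move; the robot and the scene stay as the last step left them, time stands still between calls to the robot, and variables do not carry over. Pictures are saved under pics/ and viewed, and the job is handed in when it is done.

Besides the shell and the picture viewer there is one more tool, called after "Emit:" by a JSON object that holds its "method" and its "body". play_rows: Moves the arm, as the interface text tells. Its arguments: {"type":"object","properties":{"deltas":{"type":"array"},"grip":{"type":"number"}},"required":["deltas"]}

```bash
mkdir -p pics
cat > h.py <<'E'
import numpy as np,cv2
from plant import status, grab_frame, camera_params, ticket, boxes_of, outline_of, manip
def cloud(cam,dep):
    p=camera_params(cam);K=np.array(p["mtx"]);T=np.array(p["world_from_camera"])
    v,u=np.mgrid[0:480,0:640]
    x=(u-K[0,2])/K[0,0]*dep;y=(v-K[1,2])/K[1,1]*dep
    P=np.stack([x,-y,-dep],-1)@T[:3,:3].T+T[:3,3]
    P[dep<=0]=np.nan
    return P
def proj(cam,X):
    p=camera_params(cam);K=np.array(p["mtx"]);T=np.array(p["world_from_camera"])
    c=(np.atleast_2d(X)-T[:3,3])@T[:3,:3]
    return np.stack([K[0,0]*c[:,0]/-c[:,2]+K[0,2],K[1,1]*-c[:,1]/-c[:,2]+K[1,2]],-1)
E
python3 - <<'E'
from h import *
print(manip.grip_point_offset, [a for a in dir(manip) if a[0]!='_'])
s=status.state();print({k:np.round(v,3) for k,v in s.items()})
for c in ["scene","top"]:
    im,d=grab_frame(c);cv2.imwrite(f"pics/{c}0.png",im);np.savez(f"{c}0.npz",im=im,d=d)
    p=camera_params(c);print(c,np.round(p["mtx"],1).tolist(),np.round(p["world_from_camera"],3).tolist(),p.keys())
E
```

```text
0.0187 ['IKError', 'grip_point_offset']
{'time': np.float64(0.0), 'joint_pos': array([ 1.042,  0.053,  1.614, -0.   ,  1.476, -0.119]), 'joint_vel': array([ 0.002, -0.   ,  0.001, -0.001, -0.001,  0.   ]), 'joint_efforts': array([ 0.0000e+00, -3.9370e+01, -3.7017e+01, -0.0000e+00,  7.0000e-03,
        0.0000e+00]), 'tool_pos': array([0.249, 0.573, 0.23 ]), 'tool_rot': array([-0.   ,  0.203,  0.979, -0.001]), 'contact_force': array([ 0.342,  0.618, -0.263]), 'ft_torque': array([-0.009,  0.022,  0.008]), 'gripper_width': np.float64(1.006)}
scene [[433.3, 0.0, 320.5], [0.0, 433.3, 231.9], [0.0, 0.0, 1.0]] [[-0.483, -0.611, 0.627, 1.261], [0.876, -0.327, 0.355, 0.434], [-0.012, 0.72, 0.694, 0.931], [0.0, 0.0, 0.0, 1.0]] dict_keys(['mtx', 'world_from_camera'])
top [[501.5, 0.0, 314.6], [0.0, 501.5, 240.4], [0.0, 0.0, 1.0]] [[0.021, 0.992, -0.125, 0.416], [-1.0, 0.02, -0.008, 0.051], [-0.005, 0.125, 0.992, 1.166], [0.0, 0.0, 0.0, 1.0]] dict_keys(['mtx', 'world_from_camera'])
```

Run:
```python
from h import *
for c in ["scene","top"]:
    grab_frame(c)
    for n in ["leaf_thin","leaf_mid","leaf_thick","rack","stand","jaw","offcut","jar","screwdriver"]:
        print(c,n,[(np.round(b["box"]).astype(int).tolist(),round(b["confidence"],2)) for b in boxes_of(c,n)][:4])
print(status.state()["time"])
```

```text
scene leaf_thin [([249, 189, 272, 225], 0.61)]
scene leaf_mid [([262, 203, 285, 230], 0.9), ([288, 237, 316, 278], 0.76), ([279, 170, 289, 201], 0.76), ([243, 231, 257, 271], 0.6)]
scene leaf_thick [([239, 183, 259, 218], 0.6)]
scene rack [([225, 192, 296, 257], 0.68)]
scene stand [([313, 206, 493, 347], 0.61), ([367, 252, 392, 274], 0.61)]
scene jaw [([365, 251, 392, 274], 0.57)]
scene offcut [([241, 284, 279, 325], 0.67)]
scene jar [([314, 211, 335, 244], 0.74), ([316, 202, 494, 347], 0.56)]
scene screwdriver [([172, 244, 207, 283], 0.77)]
top leaf_thin [([433, 248, 446, 279], 0.89), ([233, 231, 264, 257], 0.7)]
top leaf_mid [([430, 330, 456, 356], 0.86), ([395, 192, 420, 215], 0.85), ([401, 240, 420, 271], 0.53), ([335, 212, 356, 242], 0.53)]
top leaf_thick [([454, 261, 481, 292], 0.72)]
top rack [([376, 230, 497, 305], 0.94)]
top stand [([84, 86, 311, 286], 0.9)]
top jaw [([234, 230, 263, 257], 0.55)]
top offcut [([338, 145, 389, 187], 0.6), ([234, 232, 262, 259], 0.41)]
top jar [([331, 280, 358, 308], 0.75)]
top screwdriver [([465, 151, 476, 206], 0.67)]
1.1
```

Run:
```python
import cv2
a=cv2.imread("pics/scene0.png");b=cv2.imread("pics/top0.png")
cv2.imwrite("pics/scene0z.png",cv2.resize(a[150:360,150:510],None,fx=2.2,fy=2.2,interpolation=cv2.INTER_CUBIC))
cv2.imwrite("pics/top0z.png",cv2.resize(b[70:390,80:500],None,fx=1.8,fy=1.8,interpolation=cv2.INTER_CUBIC))
```

```text
(no output)
```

View pics/scene0.png

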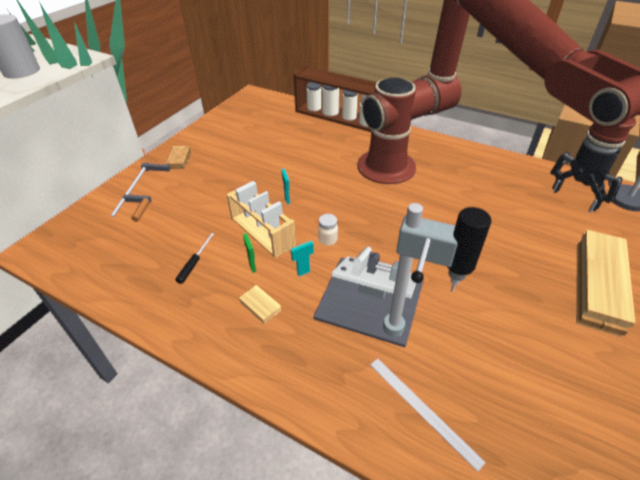

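View pics/scene0z.png

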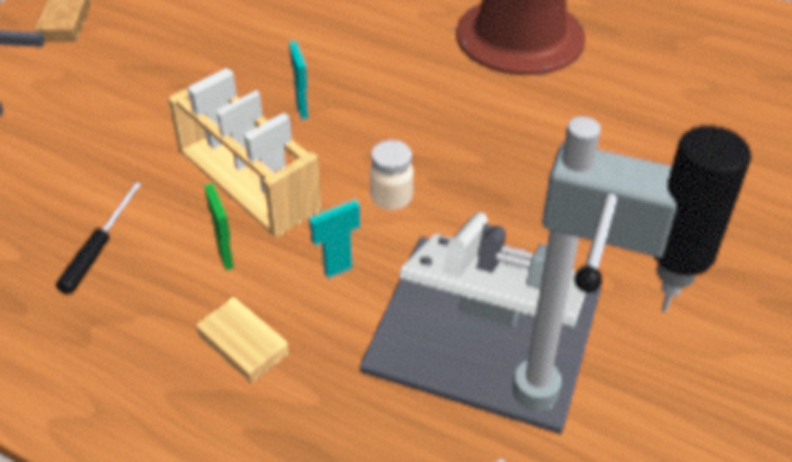

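View pics/top0z.png

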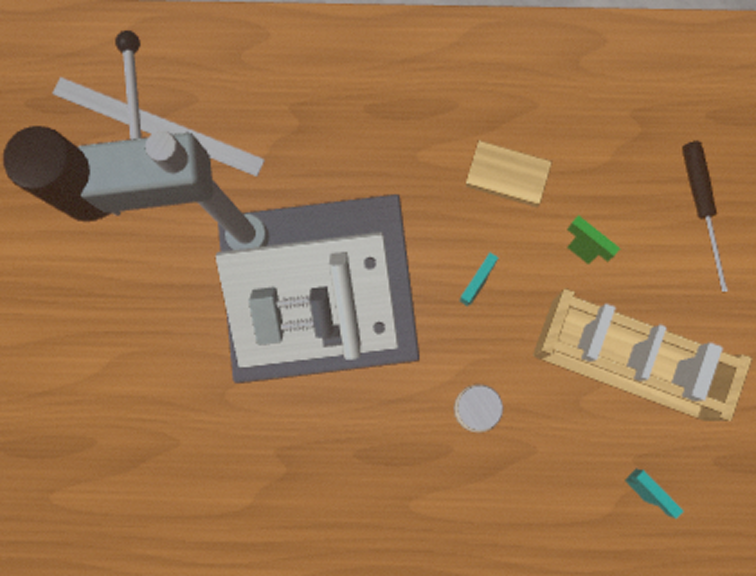

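Run:
```python
from h import *
for cam in ["top","scene"]:
    f=np.load(cam+"0.npz");im,d=f["im"],f["d"];P=cloud(cam,d)
    print(cam,"bench z",np.nanmedian(P[...,2]))
    # leaves: top face pixels z ~0.14
    x0,y0,x1,y1=(380,220,505,310) if cam=="top" else (220,170,300,262)
    sub=np.zeros((480,640),bool);sub[y0:y1,x0:x1]=True
    hsv=cv2.cvtColor(im,cv2.COLOR_BGR2HSV)
    m=sub&(P[...,2]>0.115)&(hsv[...,1]<70)
    n,l,st,c=cv2.connectedComponentsWithStats(m.astype(np.uint8))
    for i in range(1,n):
        if st[i,4]<15: continue
        mm=(l==i);q=P[mm];r=cv2.minAreaRect((q[:,:2]*1000).astype(np.float32))
        print(i,st[i],"zmax",q[:,2].max(),"rect",r)
        if cam=="top":
            t=mm&(P[...,2]>0.130);q=P[t]; r=cv2.minAreaRect((q[:,:2]*1000).astype(np.float32));print("  top",t.sum(),r, np.median(q,0))
```

```text
top bench z 0.0002552946075680129
1 [404 239  18  32 244] zmax 0.14495604167537524 rect ((520.778076171875, -143.90867614746094), (12.591625213623047, 64.56853485107422), 70.52516174316406)
  top 209 ((520.8943481445312, -143.9419708251953), (12.538620948791504, 64.33747100830078), 70.62397003173828) [ 0.52043231 -0.14295343  0.1405034 ]
2 [434 250  16  31 205] zmax 0.14613371657882102 rect ((498.8104248046875, -203.5464630126953), (9.020145416259766, 64.34738159179688), 70.85054779052734)
  top 158 ((498.86920166015625, -203.56687927246094), (9.020145416259766, 64.22294616699219), 70.85054779052734) [ 0.4991997  -0.20270478  0.13975052]
3 [461 261  20  32 353] zmax 0.14635255382761247 rect ((477.958984375, -263.2366943359375), (17.940698623657227, 64.22663879394531), 70.87833404541016)
  top 289 ((477.9787292480469, -263.1939392089844), (17.48657989501953, 64.24896240234375), 71.38241577148438) [ 0.47808954 -0.26215072  0.14040582]
scene bench z 0.00043632041988866943
1 [235 181  22  18 209] zmax 0.14322136420196885 rect ((481.0211486816406, -262.13189697265625), (18.948196411132812, 66.09783935546875), 71.48414611816406)
2 [248 191  21  17 171] zmax 0.14331589500450637 rect ((500.540771484375, -202.46072387695312), (12.859753608703613, 64.69230651855469), 69.70685577392578)
3 [261 202  21  18 204] zmax 0.14316877604184264 rect ((522.5504760742188, -142.7466278076172), (16.894386291503906, 67.22200775146484), 70.04872131347656)
```

```bash
cat > st.py <<'E'
from h import *
from scipy.optimize import least_squares
f=np.load("top0.npz");im,d=f["im"],f["d"];P=cloud("top",d)
cv2.imwrite("pics/stz.png",cv2.resize(im[190:290,195:305],None,fx=6,fy=6,interpolation=cv2.INTER_CUBIC))
hsv=cv2.cvtColor(im,cv2.COLOR_BGR2HSV)
sub=np.zeros((480,640),bool);sub[200:275,200:300]=True
Q=P[sub];Q=Q[Q[:,2]>0.03]
# table plane RANSAC-ish with normal tilt 30
rng=np.random.default_rng(0);best=0
for _ in range(1500):
    a=Q[rng.choice(len(Q),3,False)];n=np.cross(a[1]-a[0],a[2]-a[0]);L=np.linalg.norm(n)
    if L<1e-9: continue
    n/=L; n*=np.sign(n[2])
    if abs(n[2]-.866)>.03: continue
    k=abs((Q-a[0])@n)<.0015
    if k.sum()>best: best=k.sum();bk=k
I=Q[bk];c=I.mean(0);n=np.linalg.svd(I-c)[2][2];n*=np.sign(n[2])
print("plane n",n,"tilt",np.degrees(np.arccos(n[2])),"yaw from n",np.degrees(np.arctan2(-n[1],-n[0])),best)
h=(P-c)@n
m=sub&(h>0.02)&(h<.06)
nn,l,s,_=cv2.connectedComponentsWithStats(m.astype(np.uint8))
for i in range(1,nn):
    if s[i,4]>20:
        q=P[l==i];print(i,s[i],"h max",h[l==i].max(),cv2.minAreaRect((q[:,:2]*1000).astype(np.float32)))
np.savez("st.npz",c=c,n=n,h=h)
E
python3 st.py
```

```text
plane n [-0.49614464 -0.06726865  0.86563007] tilt 30.04527061761344 yaw from n 7.721236095781946 2350
1 [ 218  213   62   57 1456] h max 0.05046877304238065 ((537.8533935546875, 201.19482421875), (116.28446960449219, 120.590576171875), 8.1771879196167)
```

View pics/stz.png

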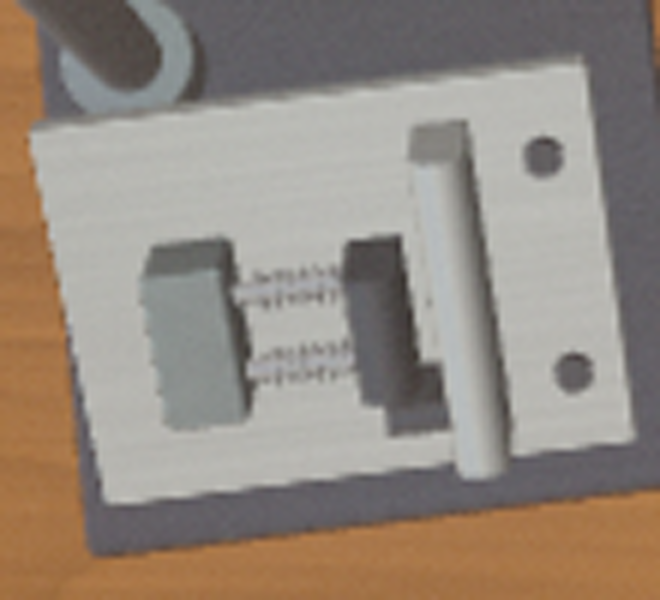

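```bash
cat >> st.py <<'E'
for yaw in [np.radians(7.7)]:
    for it in range(3):
        cc,ss=np.cos(yaw),np.sin(yaw)
        ey=np.array([-ss,cc,0]);u=np.array([.866*cc,.866*ss,.5]);nv=np.array([-.5*cc,-.5*ss,.866])
        A=P[sub];hh=(A-c)@nv;yy=A@ey;xx=(A-c)@u
        top=(hh>.036)
        # histogram of y
        if it==0: print(np.histogram(yy[top],bins=np.arange(.05,.30,.005)))
        hist,e=np.histogram(yy[top],bins=np.arange(.05,.30,.005))
        def fitc(lo,hi,flag):
            k=top&(yy>lo)&(yy<hi)
            g=lambda p:np.hypot(yy[k]-p[0]-p[1]*(xx[k]-xx[k].mean()),hh[k]-p[2])-.010
            r=least_squares(g,[(lo+hi)/2,0,.035],loss="soft_l1",f_scale=.001)
            return r.x,xx[k].min(),xx[k].max(),k.sum(),np.sqrt(np.mean(r.fun**2))
        import sys
        lo=float(sys.argv[1]) if len(sys.argv)>1 else 0
        if lo==0: break
        F=fitc(lo,lo+.02,0);J=fitc(float(sys.argv[2]),float(sys.argv[2])+.02,1)
        print("yaw",np.degrees(yaw),"fence",np.round(F[0],4),np.round(F[1:],4),"jaw",np.round(J[0],4),np.round(J[1:],4))
        yf=F[0][0];print("gap",J[0][0]-yf-.02)
        # gap foot: on the plane y=yf+.01, z=.075
        y0=yf+.010
        # table point: c + a*u + b*ey with z=.075
        a=(.075-c[2])/.5; X=c+a*u; X=X+ey*(y0-X@ey); print("gap_foot",X,"h chk",(X-c)@nv, "fence x range rel gapfoot",F[1]-a,F[2]-a,"jaw",J[1]-a,J[2]-a)
        yaw-=F[0][1]*.0+ np.arctan(F[0][1]) if False else 0
        # yaw correct: y slope along u => horizontal
        yaw+= -0
        break
E
python3 st.py
```

```text
plane n [-0.49614464 -0.06726865  0.86563007] tilt 30.04527061761344 yaw from n 7.721236095781946 2350
1 [ 218  213   62   57 1456] h max 0.05046877304238065 ((537.8533935546875, 201.19482421875), (116.28446960449219, 120.590576171875), 8.1771879196167)
(array([  0,   0,   0,  75, 134, 127, 123,  48,  11,  41,  72,  62,  48,
        13,   0,   0,   0,   0,   0,   0,   0,  19,  40,  33,  38,  42,
        33,   6,   0,   0,   0,   0,   0,   0,   0,   0,   0,   0,   0,
         0,   0,   0,   0,   0,   0,   0,   0,   0,   0]), array([0.05 , 0.055, 0.06 , 0.065, 0.07 , 0.075, 0.08 , 0.085, 0.09 ,
       0.095, 0.1  , 0.105, 0.11 , 0.115, 0.12 , 0.125, 0.13 , 0.135,
       0.14 , 0.145, 0.15 , 0.155, 0.16 , 0.165, 0.17 , 0.175, 0.18 ,
       0.185, 0.19 , 0.195, 0.2  , 0.205, 0.21 , 0.215, 0.22 , 0.225,
       0.23 , 0.235, 0.24 , 0.245, 0.25 , 0.255, 0.26 , 0.265, 0.27 ,
       0.275, 0.28 , 0.285, 0.29 , 0.295]))
```

```bash
python3 st.py .068 .096|tail -4; python3 st.py .067 .097|tail -3
```

```text
0.275, 0.28 , 0.285, 0.29 , 0.295]))
yaw 7.699999999999999 fence [0.0773 0.004  0.0349] [-6.94e-02  5.25e-02  4.83e+02  1.50e-03] jaw [ 0.1072 -0.0215  0.0347] [-5.08e-02  1.24e-02  2.31e+02  2.10e-03]
gap 0.009967401695657397
gap_foot [0.5482775  0.16219858 0.075     ] h chk 2.2192488476497e-17 fence x range rel gapfoot -0.04808933802365886 0.07384767029861085 jaw -0.029460949086675015 0.033663726478034776
yaw 7.699999999999999 fence [0.0772 0.005  0.0349] [-6.94e-02  5.25e-02  4.97e+02  1.50e-03] jaw [ 0.1073 -0.0182  0.0347] [-5.08e-02  1.24e-02  2.33e+02  2.10e-03]
gap 0.010048145044606858
gap_foot [0.54828516 0.16214195 0.075     ] h chk 2.9131382380404227e-17 fence x range rel gapfoot -0.04808933802365886 0.07384767029861085 jaw -0.029460949086675015 0.033663726478034776
```

Emit:
{"method": "play_rows", "body": {"deltas": [[[0.019,-0.059,0],0.056],[[0.038,-0.118,0],0.056],[[0.057,-0.177,0],0.056],[[0.076,-0.236,0],0.056],[[0.095,-0.295,0],0.056]], "grip": 0.0}}

```text
time: 1.72
tool_pos: [0.3443, 0.2765, 0.2316]
tool_rot: [0.001, 0.176, 0.984, 0.0]
contact_force: [0.7, 0.0, 0.8]
gripper_width: 0.502
```

Emit:
{"method": "play_rows", "body": {"deltas": [[[0.019,-0.059,0],0],[[0.038,-0.118,0],0],[[0.057,-0.177,0],0],[[0.076,-0.236,0],0],[[0.095,-0.295,0],0]]}}

```text
time: 2.35
tool_pos: [0.4393, -0.0188, 0.2318]
tool_rot: [0.001, 0.176, 0.984, 0.0]
contact_force: [1.6, -0.6, 0.4]
gripper_width: 0.501
```

Emit:
{"method": "play_rows", "body": {"deltas": [[[0.019,-0.059,0],0],[[0.038,-0.118,0],0],[[0.06,-0.187,0],0],[[0.06,-0.187,0],0],[[0.06,-0.187,0],0]]}}

```text
time: 2.98
tool_pos: [0.4989, -0.2039, 0.2311]
tool_rot: [-0.0, 0.176, 0.984, 0.0]
contact_force: [-0.3, 0.2, 1.0]
gripper_width: 0.5
```

Emit:
{"method": "play_rows", "body": {"deltas": [[[0,0,-0.05],0],[[0,0,-0.1],0],[[0,0,-0.128],0],[[0,0,-0.128],0]]}}

```text
time: 3.48
tool_pos: [0.497, -0.201, 0.1007]
tool_rot: [-0.003, 0.175, 0.985, 0.001]
contact_force: [1.2, 0.9, -0.1]
gripper_width: 0.504
```

Run:
```python
from h import *
for c,w in [("top",(370,200,510,320)),("scene",(200,150,320,270))]:
    im,d=grab_frame(c);cv2.imwrite(f"pics/a_{c}.png",cv2.resize(im[w[1]:w[3],w[0]:w[2]],None,fx=5,fy=5,interpolation=cv2.INTER_CUBIC))
```

```text
(no output)
```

View pics/a_scene.png

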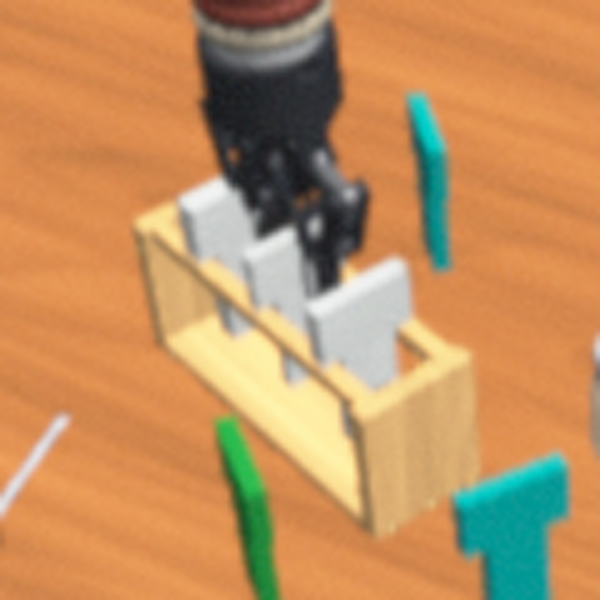

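View pics/a_top.png

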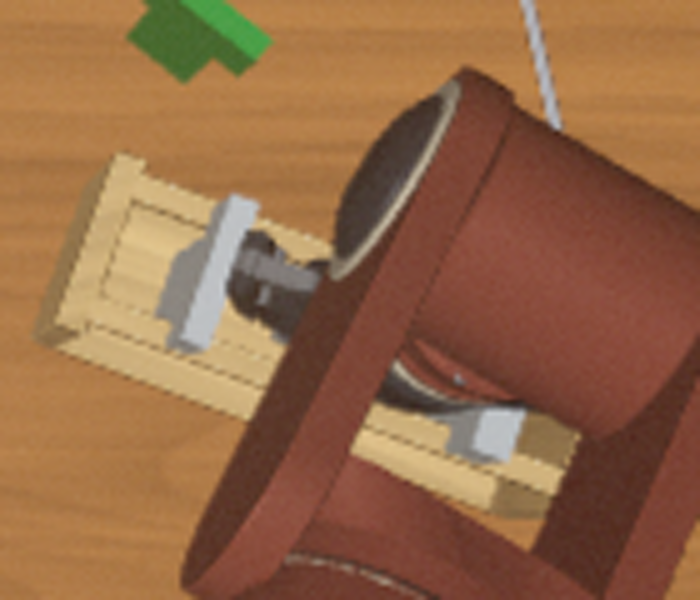

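Emit:
{"method": "play_rows", "body": {"deltas": [[[0,0,0],0],[[0,0,0],0],[[0,0,0],0],[[0,0,0],0]], "grip": -1}}

```text
time: 4.08
tool_pos: [0.5001, -0.2041, 0.1053]
tool_rot: [0.001, 0.176, 0.984, -0.0]
contact_force: [-1.4, 2.1, 7.3]
gripper_width: 0.083
```

Emit:
{"method": "play_rows", "body": {"deltas": [[[0,0,0.04],0],[[0,0,0.09],0],[[0,0,0.14],0],[[0.005,0.05,0.14],0.1],[[0.01,0.11,0.14],0.2]]}}

```text
time: 4.7
tool_pos: [0.5093, -0.0935, 0.2442]
tool_rot: [0.001, 0.077, 0.997, -0.0]
contact_force: [0.9, 0.4, -1.9]
gripper_width: 0.082
```

Emit:
{"method": "play_rows", "body": {"deltas": [[[0.005,0.06,0],0.1],[[0.01,0.12,0],0.2],[[0.015,0.18,0],0.291],[[0.021,0.24,0],0.291],[[0.022,0.259,0],0.291]]}}

```text
time: 5.32
tool_pos: [0.5305, 0.168, 0.2428]
tool_rot: [-0.0, -0.07, 0.998, 0.0]
contact_force: [0.4, -0.4, -2.6]
gripper_width: 0.089
```

Emit:
{"method": "play_rows", "body": {"deltas": [[[0,0,0],0],[[0,0,0],0]]}}

```text
time: 5.58
tool_pos: [0.531, 0.164, 0.243]
tool_rot: [-0.0, -0.068, 0.998, -0.0]
contact_force: [0.5, -0.1, -0.6]
gripper_width: 0.084
```

Run:
```python
from h import *
for c,w in [("top",(190,180,330,300)),("scene",(300,150,440,290))]:
    im,d=grab_frame(c);cv2.imwrite(f"pics/b_{c}.png",cv2.resize(im[w[1]:w[3],w[0]:w[2]],None,fx=4.2,fy=4.2,interpolation=cv2.INTER_CUBIC));np.savez(f"b_{c}.npz",im=im,d=d)
```

```text
(no output)
```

View pics/b_scene.png

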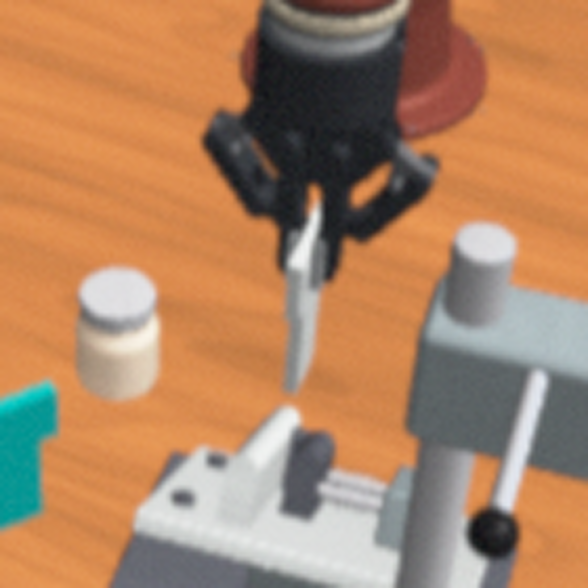

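View pics/b_top.png

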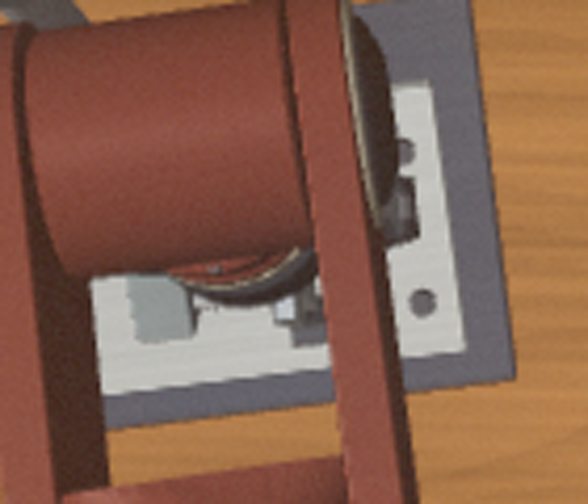

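```bash
cat >> h.py <<'E'
YAW=np.radians(7.85);O=np.array([.5483,.1622,0.])
EX=np.array([np.cos(YAW),np.sin(YAW),0]);EY=np.array([-np.sin(YAW),np.cos(YAW),0]);EZ=np.array([0,0,1.])
U=.866*EX+.5*EZ;N=-.5*EX+.866*EZ;GF=O+.075*EZ
def leafcorners(B,lean,t):  # B world bottom centre, lean rad
    z=-np.sin(lean)*EX+np.cos(lean)*EZ;x=np.cos(lean)*EX+np.sin(lean)*EZ
    o=[(-18,0),(18,0),(18,70),(32,70),(32,110),(-32,110),(-32,70),(-18,70)]
    return [np.array([B+a/1000*x+b/1000*z+s*t/2*EY for a,b in o]) for s in(-1,1)]
def overlay(cam,im,leaf=None,w=None,f=4.2,name="ov"):
    x0,y0,x1,y1=w;I=cv2.resize(im[y0:y1,x0:x1],None,fx=f,fy=f,interpolation=cv2.INTER_CUBIC)
    def pl(X,col,cl=False):
        p=((proj(cam,X)-[x0,y0]+.5)*f).astype(np.int32);cv2.polylines(I,[p.reshape(-1,1,2)],cl,col,1,cv2.LINE_AA)
    g=lambda u,y,n:GF+u*U+y*EY+n*N
    pl(np.array([g(-.048,-.01,.045),g(.072,-.01,.045)]),(0,0,255))
    pl(np.array([g(-.048,-.02,0),g(.072,-.02,0),g(.072,-.02,.035),g(.072,0,.035),g(.072,0,0)]),(0,0,255))
    pl(np.array([g(-.024,.02,.045),g(.024,.02,.045)]),(255,0,0))
    if leaf:
        for q in leafcorners(*leaf): pl(q,(0,200,0),True)
    cv2.imwrite(f"pics/{name}.png",I)
E
python3 - <<'E'
from h import *
f=np.load("b_scene.npz")
B=np.array([.531,.164,.243+.0187-.0917])
overlay("scene",f["im"],(B,0,.008),(320,150,420,290),5.5,"ov1")
E
```

```text
(no output)
```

View pics/ov1.png

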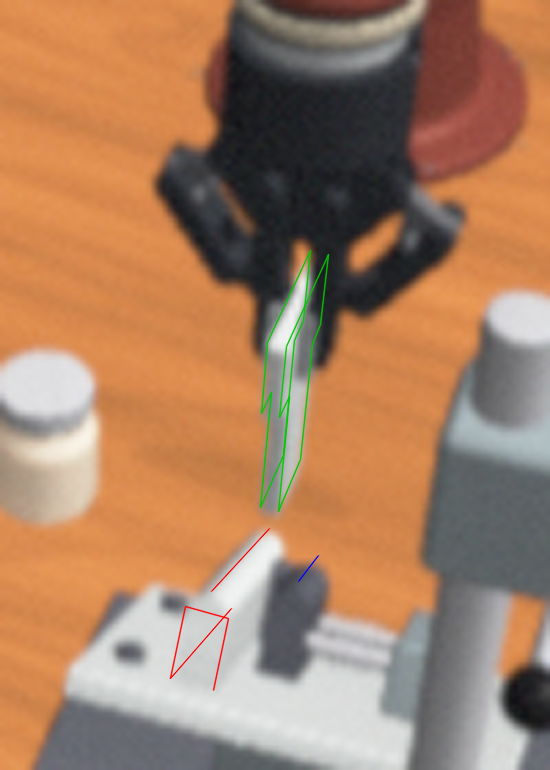

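```bash
cat > st2.py <<'E'
from h import *
from scipy.optimize import least_squares
for cam,fn in [("top","top0.npz"),("scene","scene0.npz")]:
    f=np.load(fn);im,d=f["im"],f["d"];P=cloud(cam,d)
    R=(P-GF);u=R@U;y=R@EY;n=R@N
    box=(abs(u)<.12)&(y>-.08)&(y<.12)&(n>-.03)&(n<.07)
    # table plane
    k=box&(abs(n)<.008)&(u<.07)&(u>-.07)
    A=np.c_[u[k],y[k],np.ones(k.sum())]
    w=np.ones(k.sum(),bool)
    for _ in range(6):
        p=np.linalg.lstsq(A[w],n[k][w],rcond=None)[0];w=abs(n[k]-A@p)<.0015
    print(cam,"table n = %.4f u + %.4f y + %.5f"%tuple(p),w.sum(),k.sum())
    nn=n-(p[0]*u+p[1]*y+p[2])
    # table extents & fence extents via quantiles
    t=box&(abs(nn)<.002);print(" table u",np.percentile(u[t],[.5,99.5]),"y",np.percentile(y[t],[.5,99.5]))
    for nm,y0 in[("fence",-.01),("jaw",.02)]:
        c=box&(nn>.038)&(nn<.05)&(abs(y-y0)<.012)&(abs(u)<.09)
        if c.sum()<20: print(nm,c.sum());continue
        g=lambda q:np.hypot(y[c]-q[0]-q[1]*u[c],nn[c]-q[2])-.01
        r=least_squares(g,[y0,0,.035],loss="soft_l1",f_scale=.001)
        yy=y-r.x[0]-r.x[1]*u
        cc=box&(nn>.041)&(nn<.05)&(abs(yy)<.008)
        print(" ",nm,"y",r.x,c.sum(),"u ext",np.percentile(u[cc],[0,2,98,100]).round(4))
E
python3 st2.py
```

```text
top table n = -0.0007 u + 0.0031 y + 0.00002 1756 3144
 table u [-0.06101111  0.08803272] y [-0.06429035  0.11938255]
  fence y [-0.01005665  0.00125296  0.03497569] 473 u ext [-0.0481 -0.0452  0.0713  0.0738]
  jaw y [ 0.01993012 -0.01189059  0.03476652] 219 u ext [-0.0252 -0.0163  0.0323  0.0333]
scene table n = 0.0008 u + 0.0018 y + -0.00086 475 579
 table u [-0.05450068  0.09093051] y [-0.06359456  0.11916835]
  fence y [-0.01005175  0.0059502   0.03476576] 116 u ext [-0.0444 -0.0415  0.0744  0.0745]
  jaw y [0.01984279 0.0320716  0.03439479] 56 u ext [-0.0183 -0.0149  0.035   0.0353]
```

Run:
```python
from h import *
f=np.load("scene0.npz")
overlay("scene",f["im"],None,(330,240,400,300),9,"ov2")
im=f["im"][240:300,330:400];cv2.imwrite("pics/ov3.png",cv2.resize(im,None,fx=9,fy=9,interpolation=cv2.INTER_NEAREST))
```

```text
(no output)
```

View pics/ov2.png

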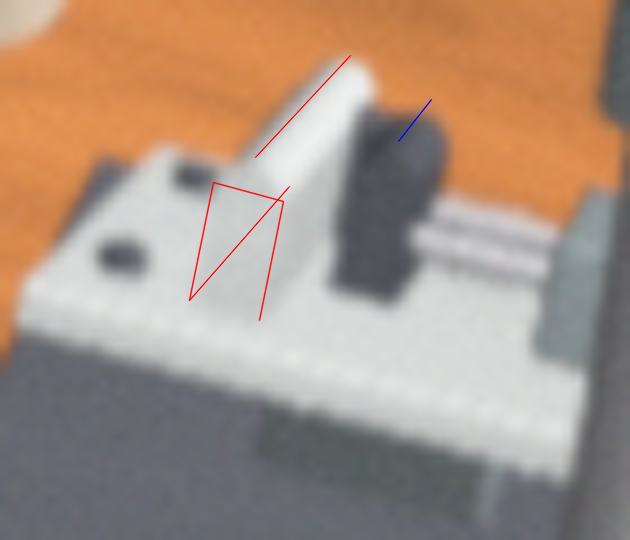

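View pics/ov3.png

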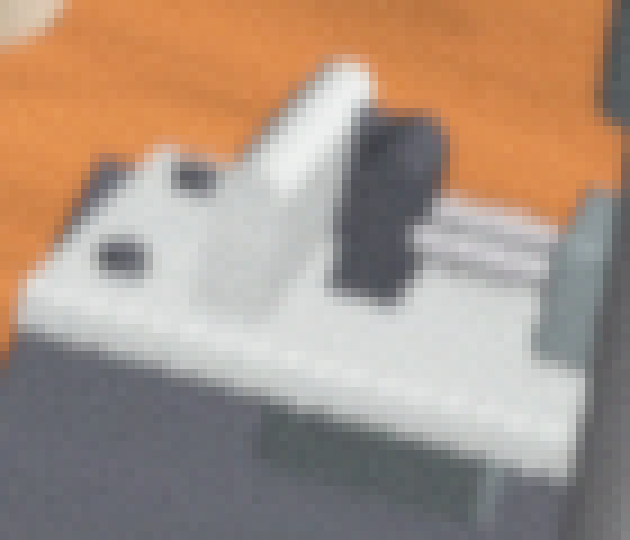

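```bash
cat > leafy.py <<'E'
from h import *
import sys
f=np.load(sys.argv[1]);im,d=f["im"],f["d"];P=cloud("scene",d)
R=P-O;x=R@EX;y=R@EY;z=P[...,2]
hsv=cv2.cvtColor(im,cv2.COLOR_BGR2HSV)
k=(abs(y)<.03)&(x<.08)&(x>-.1)&(z>.165)&(z<.225)&(hsv[...,2]>110)&(hsv[...,1]<80)
print(k.sum())
vs,us=np.where(k)
for v in np.unique(vs):
    q=us[vs==v];print(v,q.min(),q.max(),"z %.3f"%z[v,q].mean(),"y",(y[v,q]*1000).round(1),"x",(x[v,q]*1000).round(0))
E
python3 leafy.py b_scene.npz
```

```text
103
219 375 375 z 0.221 y [7.7] x [-30.]
220 375 375 z 0.220 y [8.3] x [-29.]
221 374 375 z 0.219 y [8.2 8. ] x [-19. -32.]
222 374 375 z 0.216 y [8.1 8.4] x [-21. -31.]
223 374 375 z 0.211 y [8.2 8.1] x [-22. -34.]
224 373 375 z 0.211 y [8.1 7.6 8.1] x [-12. -25. -35.]
225 373 374 z 0.211 y [7.9 8.1] x [-14. -24.]
226 369 374 z 0.214 y [1.1 8.3 8.  7.6] x [ -2.  -2. -15. -28.]
227 369 374 z 0.216 y [2.5 4.7 6.9 8.2 8.1 8.7] x [  4.   3.   2.  -3. -15. -24.]
228 369 374 z 0.211 y [2.5 4.8 6.3 8.  8.1 8.1] x [  3.   2.  -2.  -5. -16. -28.]
229 369 374 z 0.207 y [2.1 5.3 7.3 7.6 7.8 8.3] x [ -0.   3.   2.  -9. -19. -28.]
230 369 374 z 0.203 y [2.7 5.1 7.3 7.9 8.3 7.6] x [  2.   1.   0.  -8. -18. -33.]
231 369 374 z 0.199 y [2.7 5.3 7.9 7.9 7.4 8. ] x [  1.   1.   2.  -9. -23. -32.]
232 368 374 z 0.196 y [0.4 2.8 5.5 7.4 7.7 7.8 8.2] x [  0.  -0.   1.  -1. -11. -22. -32.]
233 368 374 z 0.193 y [1.1 3.2 5.7 8.2 7.9 7.9 8.4] x [  2.   1.   1.   1. -11. -23. -32.]
234 368 373 z 0.192 y [0.8 3.3 6.1 8.2 7.9 8. ] x [  0.   0.   2.   0. -12. -24.]
235 368 373 z 0.189 y [1.  3.7 6.5 7.7 7.9 8.4] x [  0.   1.   2.  -3. -14. -23.]
236 368 373 z 0.185 y [1.5 4.1 6.7 8.2 7.6 8.1] x [  1.   2.   2.  -2. -16. -26.]
237 368 372 z 0.183 y [1.6 4.  6.4 7.3 7.4] x [  1.   0.   0.  -7. -18.]
238 368 372 z 0.180 y [1.7 4.6 6.7 7.8 8. ] x [  0.   2.   0.  -6. -17.]
239 368 371 z 0.180 y [1.5 5.  7.2 8.2] x [-2.  3.  1. -5.]
240 368 371 z 0.176 y [2.4 4.9 7.3 8.1] x [ 1.  1.  1. -7.]
241 368 370 z 0.174 y [2.7 4.8 7.8] x [1. 0. 2.]
242 368 370 z 0.172 y [2.9 5.4 8.1] x [1. 1. 2.]
```

Run:
```python
from h import *
for cam,fn in [("top","top0.npz")]:
    f=np.load(fn);P=cloud(cam,f["d"]);R=P-GF;u=R@U;y=R@EY;n=R@N
    k=(y>.001)&(y<.0105)&(u>-.07)&(u<.07)&(n>-.02)&(n<.06)
    vs,us=np.where(k)
    for v in np.unique(vs):
        q=us[vs==v]; print(v,[(int(1000*u[v,i]),int(1000*n[v,i]),int(1000*y[v,i]),int(f["im"][v,i].mean())) for i in q])
```

```text
212 [(69, 0, 5, 183), (68, -2, 3, 184)]
213 [(68, 0, 9, 182), (68, 3, 7, 183), (67, 0, 5, 184), (67, 0, 3, 186)]
214 [(64, -3, 10, 185), (65, 0, 7, 185), (64, 0, 5, 184), (64, -2, 3, 185)]
215 [(63, 0, 10, 185), (62, -3, 8, 186), (63, 0, 6, 186), (62, 0, 3, 183)]
216 [(62, 2, 10, 183), (62, 3, 8, 183), (61, 1, 6, 182), (60, 1, 4, 172)]
217 [(57, -3, 9, 184), (58, 0, 6, 185), (57, -1, 4, 183)]
218 [(57, 2, 8, 186), (55, -3, 7, 185), (55, 0, 5, 184)]
219 [(54, 1, 9, 183), (53, 0, 7, 181), (53, 0, 5, 182)]
220 [(51, -1, 10, 186), (51, 0, 7, 187), (51, 0, 5, 186)]
221 [(49, -1, 10, 182), (49, 0, 8, 184), (50, 4, 5, 183), (48, 0, 3, 169)]
222 [(47, 0, 10, 183), (46, -1, 8, 182), (47, 0, 6, 183), (45, -3, 4, 173)]
223 [(45, 0, 8, 183), (44, 0, 6, 182), (43, -3, 4, 183)]
224 [(41, -2, 9, 181), (40, -4, 7, 183), (42, 0, 4, 183)]
225 [(40, 0, 9, 182), (41, 3, 6, 182), (40, 1, 4, 182)]
226 [(37, -1, 9, 185), (37, 0, 7, 187), (37, 0, 5, 185)]
227 [(37, 3, 9, 186), (34, -2, 8, 187), (36, 2, 5, 188), (35, 0, 3, 173)]
228 [(33, 0, 10, 179), (33, 1, 8, 186), (33, 0, 6, 187), (32, 0, 4, 176)]
229 [(
[... 2682 characters left out ...]
37, 5, 99), (-20, 40, 3, 97), (-21, 39, 1, 99)]
259 [(-23, 38, 10, 99), (-24, 35, 8, 98), (-22, 40, 6, 98), (-22, 41, 3, 95), (-22, 42, 1, 99)]
260 [(-25, 38, 8, 96), (-24, 41, 6, 96), (-24, 42, 4, 95), (-26, 38, 2, 93)]
261 [(-27, 40, 8, 101), (-29, 37, 7, 100), (-27, 39, 4, 113), (-28, 39, 2, 110)]
262 [(-48, 0, 8, 181), (-47, 2, 6, 182), (-47, 2, 4, 183)]
263 [(-49, 3, 8, 185), (-51, 0, 7, 184), (-52, -1, 4, 184)]
264 [(-53, 1, 9, 180), (-53, 0, 7, 182), (-55, -2, 5, 181), (-54, 0, 2, 171)]
265 [(-56, -1, 10, 181), (-55, 2, 7, 180), (-54, 3, 5, 179), (-56, 0, 3, 164)]
266 [(-58, 0, 10, 176), (-58, 0, 8, 173), (-59, -1, 6, 172), (-59, -1, 3, 162)]
267 [(-60, 1, 10, 155), (-62, -2, 8, 133)]
```

Emit:
{"method": "play_rows", "body": {"deltas": [[[0.003,0.0014,-0.01],0],[[0.003,0.0014,-0.03],0],[[0.003,0.0014,-0.045],0],[[0.003,0.0014,-0.055],0],[[0.003,0.0014,-0.06],0]]}}

```text
time: 6.3
tool_pos: [0.5336, 0.1663, 0.1821]
tool_rot: [-0.001, -0.069, 0.998, -0.0]
contact_force: [-0.6, -2.3, -1.4]
gripper_width: 0.084
```

Emit:
{"method": "play_rows", "body": {"deltas": [[[0,0,-0.007],0],[[0,0,-0.014],0],[[0,0,-0.02],0],[[0,0,-0.025],0],[[0,0,-0.027],0]]}}

```text
time: 6.92
tool_pos: [0.5372, 0.1668, 0.1594]
tool_rot: [0.004, -0.069, 0.998, 0.0]
contact_force: [3.9, -2.7, 7.5]
gripper_width: 0.086
```

Run:
```python
from h import *
L=91.7
for ph in [30,25,20,15,10,5,0]:
    p=np.radians(ph)
    u=-20+18*np.cos(p)+L*np.sin(p); n=18*np.sin(p)+L*np.cos(p)
    x=.866*u-.5*n; z=.5*u+.866*n
    W=O+x/1000*EX+.0050*EY; print(ph,"stand x,z",round(x,1),round(z,1),"TCP world",(W[:2]).round(4),round(.075+z/1000-.0187,4))
```

```text
30 stand x,z -8.3 97.3 TCP world [0.5394 0.166 ] 0.1536
25 stand x,z -15.0 96.1 TCP world [0.5328 0.1651] 0.1524
20 stand x,z -21.7 94.1 TCP world [0.5261 0.1642] 0.1504
15 stand x,z -28.3 91.3 TCP world [0.5196 0.1633] 0.1476
10 stand x,z -34.9 87.7 TCP world [0.513  0.1624] 0.144
5 stand x,z -41.3 83.4 TCP world [0.5067 0.1615] 0.1397
0 stand x,z -47.6 78.4 TCP world [0.5005 0.1607] 0.1347
```

Emit:
{"method": "play_rows", "body": {"deltas": [[[-0.002,-0.001,-0.002],0],[[-0.008,-0.002,-0.004],0],[[-0.015,-0.003,-0.007],0]]}}

```text
time: 7.3
tool_pos: [0.5238, 0.1647, 0.1541]
tool_rot: [0.007, -0.068, 0.998, 0.001]
contact_force: [5.6, -0.6, 8.3]
gripper_width: 0.088
```

```bash
cat > look.py <<'E'
from h import *
import sys
im,d=grab_frame("scene");n=sys.argv[1];np.savez(n+".npz",im=im,d=d)
w=(330,190,420,290);cv2.imwrite(f"pics/{n}.png",cv2.resize(im[w[1]:w[3],w[0]:w[2]],None,fx=6,fy=6,interpolation=cv2.INTER_CUBIC))
E
python3 look.py c1
```

```text
(no output)
```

View pics/c1.png

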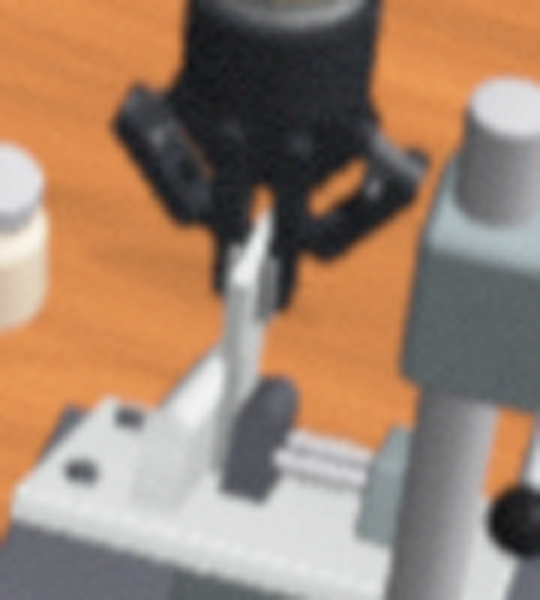

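Emit:
{"method": "play_rows", "body": {"deltas": [[[-0.007,-0.001,-0.003],0],[[-0.014,-0.002,-0.007],0],[[-0.02,-0.003,-0.011],0]]}}

```text
time: 7.72
tool_pos: [0.5025, 0.1616, 0.1417]
tool_rot: [0.005, -0.068, 0.998, 0.001]
contact_force: [4.6, 0.3, 3.8]
gripper_width: 0.082
```

```bash
python3 look.py c2
```

```text
(no output)
```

View pics/c2.png

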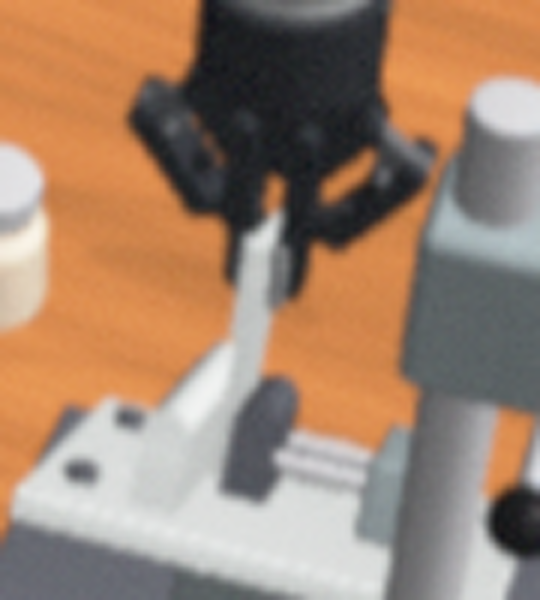

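Emit:
{"method": "play_rows", "body": {"deltas": [[[-0.003,0,-0.003],0],[[-0.003,0,-0.003],0],[[-0.003,0,-0.003],0]]}}

```text
time: 8.15
tool_pos: [0.4987, 0.1612, 0.1378]
tool_rot: [0.004, -0.068, 0.998, 0.001]
contact_force: [3.8, -0.4, 5.4]
gripper_width: 0.081
```

```bash
cat > chk.py <<'E'
from h import *
import sys
f=np.load(sys.argv[1]+".npz");im,d=f["im"],f["d"];P=cloud("scene",d)
R=P-GF;x=R@EX;y=R@EY;z=R@EZ;u=R@U;n=R@N
hsv=cv2.cvtColor(im,cv2.COLOR_BGR2HSV)
k=(y>-.003)&(y<.016)&(x<.05)&(x>-.1)&(n>.05)&(n<.12)&(z<.1)&(hsv[...,2]>100)&(hsv[...,1]<80)
vs,us=np.where(k)
for v in np.unique(vs):
    q=us[vs==v];print(v,q.min(),"y",(y[v,q]*1000).round(1),"x",(x[v,q]*1000).round(0),"z",(z[v,q]*1000).round(0),"u",(u[v,q]*1000).round(0),"n",(n[v,q]*1000).round(0))
# jaw
k=(n>.037)&(n<.05)&(y>.008)&(y<.034)&(abs(u)<.06)&(hsv[...,2]<110)
print("jaw crest y",np.percentile(y[k],[5,50,95]),k.sum())
E
python3 look.py c3; python3 chk.py c3; echo; python3 chk.py scene0|tail -1
```

```text
225 376 y [2.3] x [-76.] z [85.] u [-23.] n [112.]
226 374 y [1.4 2.6 5. ] x [-57. -63. -64.] z [98. 93. 93.] u [ 0. -8. -9.] n [113. 112. 112.]
227 374 y [2.5 4.5 6.5] x [-53. -56. -58.] z [98. 96. 95.] u [ 3.  0. -3.] n [111. 111. 111.]
230 371 y [-1.2 10.5] x [-38. -43.] z [100.  99.] u [17. 13.] n [105. 107.]
231 376 y [11.6 13.9] x [-39. -40.] z [100.  99.] u [16. 15.] n [106. 106.]
232 370 y [-3.  11.6 14.4] x [-36. -40. -39.] z [93. 95. 97.] u [15. 13. 15.] n [ 99. 102. 104.]
233 375 y [10.3 12.4 14.6] x [-35. -37. -39.] z [95. 94. 93.] u [17. 15. 12.] n [100. 100. 100.]
234 370 y [-2.6  9.6 10.4 11.8 15. ] x [-37. -28. -36. -42. -39.] z [86. 98. 91. 87. 90.] u [11. 25. 14.  7. 11.] n [93. 99. 97. 96. 98.]
235 370 y [-2.8  9.8 10.3 12.8 15.1] x [-39. -28. -38. -38. -40.] z [81. 95. 86. 86. 86.] u [ 6. 23. 10. 10.  9.] n [89. 96. 93. 94. 94.]
236 370 y [ 2.1  4.9  7.1  9.7 10.6 12.8 15.8] x [-18. -17. -18. -30. -38. -40. -38.] z [ 98. 100. 100.  90.  83.  82.  85.] u [33. 35. 34. 19.  8.  6. 10.] n [94. 95. 95. 93. 90. 91. 92.]
237 370 y [ 2.4  5.   7.4  9.7 10.  10.9 13.7 15.7
[... 1739 characters left out ...]
 y [2.9 5.7 8.4 9.7 9.8] x [-15. -14. -13. -19. -31.] z [62. 64. 65. 60. 49.] u [18. 20. 21. 13. -3.] n [61. 62. 63. 62. 58.]
248 369 y [4.  6.1 8.1 9.9 9.5] x [-11. -13. -16. -19. -34.] z [62. 61. 59. 56. 42.] u [21. 19. 16. 11. -8.] n [59. 59. 59. 58. 53.]
249 369 y [4.6 6.7 9.4 9.8] x [-10. -12. -11. -21.] z [60. 59. 60. 51.] u [22. 19. 20.  7.] n [57. 57. 58. 55.]
250 368 y [ 2.5  4.6  6.7  9.6 10.2] x [ -9. -11. -13. -11. -21.] z [57. 55. 54. 57. 48.] u [21. 18. 16. 18.  6.] n [54. 53. 53. 55. 52.]
251 369 y [5.4 7.7 9.9] x [ -8.  -9. -11.] z [54. 54. 53.] u [20. 19. 17.] n [51. 52. 52.]
jaw crest y [0.0157288  0.02132622 0.02886876] 30

jaw crest y [0.01324121 0.021184   0.02894829] 41
```

Emit:
{"method": "play_rows", "body": {"deltas": [[[0.003,0,0.03],0],[[0.003,0,0.07],0],[[0.003,0,0.12],0],[[0.003,-0.03,0.13],-0.1],[[0.003,-0.08,0.13],-0.2]]}}

```text
time: 8.82
tool_pos: [0.4987, 0.0813, 0.266]
tool_rot: [-0.0, 0.031, 1.0, 0.001]
contact_force: [0.4, 0.2, -1.9]
gripper_width: 0.086
```

Run:
```python
from h import *
f=np.load("top0.npz");P=cloud("top",f["d"])
C=np.array([.4989,-.2036]);a=np.radians(-20.3)
ex=np.array([np.cos(a),np.sin(a)]);ey=np.array([-np.sin(a),np.cos(a)])
R=P[...,:2]-C;x=R@ex;y=R@ey;z=P[...,2]
k=(abs(z-.1)<.006)&(abs(x)<.06)&(abs(y)<.13)
print(np.median(z[k]))
for lo in np.arange(-.13,.13,.01):
    q=k&(y>=lo)&(y<lo+.01)
    xs=np.sort(x[q]);neg=xs[xs<0];pos=xs[xs>0]
    print(round(lo,2),len(xs),"neg",(neg[[0,-1]]*1000).round(1) if len(neg) else '',"pos",(pos[[0,-1]]*1000).round(1) if len(pos) else '')
```

```text
0.10014406543459298
-0.13 3 neg [-1.3 -1.3] pos [26.1 39.9]
-0.12 165 neg [-37.6  -1.1] pos [ 0.1 42.5]
-0.11 131 neg [-36.   -1.5] pos [ 0.4 42.1]
-0.1 59 neg [-31.4 -19.8] pos [24.5 36.3]
-0.09 46 neg [-31.7 -19.5] pos [24.1 35.5]
-0.08 7 neg [-31.7 -28.6] pos 
-0.07 5 neg [-31.8 -30.2] pos 
-0.06 71 neg [-32.2  -1.6] pos [ 0.6 35.8]
-0.05 58 neg [-32.3 -20.5] pos [24.3 35.4]
-0.04 51 neg [-31.9 -20.3] pos [23.5 35.6]
-0.03 55 neg [-32.3 -19.9] pos [24.1 36.1]
-0.02 45 neg [-32.3 -20.6] pos [23.4 35. ]
-0.01 5 neg [-32.5 -31.6] pos 
-0.0 61 neg [-33.   -1.9] pos [ 0.3 35.2]
0.01 56 neg [-32.6 -20.8] pos [23.4 34.1]
0.02 57 neg [-32.7 -20.7] pos [23.1 35. ]
0.03 57 neg [-33.3 -21.6] pos [22.9 34.6]
0.04 55 neg [-33.5 -21.2] pos [22.7 34.7]
0.05 17 neg [-33.4 -23.1] pos [22.5 34.5]
0.06 23 neg [-33.5  -3. ] pos [ 4.1 34.1]
0.07 59 neg [-33.9 -22. ] pos [ 1.9 34.2]
0.08 54 neg [-33.7 -21.8] pos [22.  34.3]
0.09 55 neg [-33.7 -22.4] pos [22.5 33.3]
0.1 144 neg [-39.4  -0.6] pos [ 0.1 38.9]
0.11 121 neg [-39.7  -1.1] pos [ 0.  40.3]
0.12 0 neg  pos
```

Emit:
{"method": "play_rows", "body": {"deltas": [[[-0.016,-0.051,0],-0.1],[[-0.032,-0.102,0],-0.2],[[-0.048,-0.153,0],-0.279],[[-0.064,-0.204,-0.01],-0.279],[[-0.08,-0.255,-0.02],-0.279]]}}

```text
time: 9.45
tool_pos: [0.4178, -0.1748, 0.244]
tool_rot: [-0.001, 0.17, 0.985, 0.001]
contact_force: [1.5, -0.7, -2.2]
gripper_width: 0.086
```

Emit:
{"method": "play_rows", "body": {"deltas": [[[0,0,-0.012],0],[[0,0,-0.012],0]]}}

```text
time: 9.7
tool_pos: [0.418, -0.1731, 0.231]
tool_rot: [-0.002, 0.17, 0.985, 0.002]
contact_force: [0.8, 0.8, -1.3]
gripper_width: 0.083
```

Run:
```python
from h import *
im,d=grab_frame("scene");w=(200,140,320,260);cv2.imwrite("pics/d1.png",cv2.resize(im[w[1]:w[3],w[0]:w[2]],None,fx=5,fy=5,interpolation=cv2.INTER_CUBIC))
np.savez("d1.npz",im=im,d=d)
P=cloud("scene",d)
a=np.radians(-19.6);C=np.array([.5003,-.2041]);ex=np.array([np.cos(a),np.sin(a)]);ey=np.array([-np.sin(a),np.cos(a)])
R=P[...,:2]-C;x=R@ex;y=R@ey;z=P[...,2];hsv=cv2.cvtColor(im,cv2.COLOR_BGR2HSV)
k=(abs(y)<.012)&(abs(x)<.15)&(z>.15)&(hsv[...,2]>110)&(hsv[...,1]<80)
q=np.c_[x[k],y[k],z[k]]*1000
print(len(q)); r=cv2.minAreaRect(q[:,[0,2]].astype(np.float32));print(r, np.median(q,0));print(cv2.boxPoints(r).round(0))
```

```text
440
((-79.52728271484375, 293.1646728515625), (84.941162109375, 263.7344665527344), 5.330051898956299) [-60.43691405   5.19796357 224.0878111 ]
[[-134.  421.]
 [-110.  158.]
 [ -25.  166.]
 [ -49.  428.]]
```

View pics/d1.png

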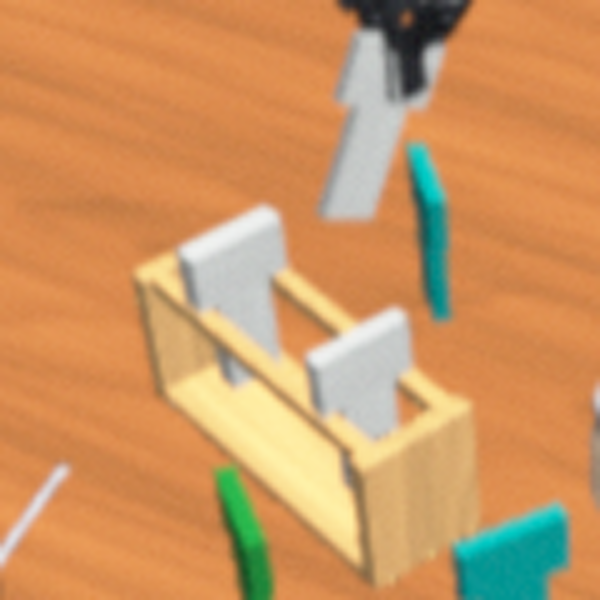

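Run:
```python
from h import *
f=np.load("d1.npz");im,d=f["im"],f["d"];P=cloud("scene",d)
a=np.radians(-19.6);C=np.array([.5003,-.2041]);ex=np.array([np.cos(a),np.sin(a)]);ey=np.array([-np.sin(a),np.cos(a)])
R=P[...,:2]-C;x=R@ex;y=R@ey;z=P[...,2];hsv=cv2.cvtColor(im,cv2.COLOR_BGR2HSV)
k=(abs(y)<.012)&(x<.05)&(x>-.12)&(z>.15)&(z<.29)&(hsv[...,1]<80)&(hsv[...,2]>110)
vs,us=np.where(k)
for v in np.unique(vs):
    q=us[vs==v];print(v,[(int(round(1000*x[v,i])),int(round(1000*z[v,i])),round(1000*y[v,i],1)) for i in (q[0],q[len(q)//2],q[-1])])
```

```text
146 [(-66, 278, np.float64(-2.5)), (-70, 278, np.float64(1.4)), (-81, 270, np.float64(-5.0))]
147 [(-62, 277, np.float64(-2.2)), (-67, 279, np.float64(6.0)), (-76, 275, np.float64(7.4))]
148 [(-59, 277, np.float64(1.9)), (-71, 273, np.float64(4.1)), (-118, 252, np.float64(4.1))]
149 [(-59, 273, np.float64(1.5)), (-74, 268, np.float64(3.5)), (-117, 251, np.float64(6.3))]
150 [(-58, 272, np.float64(3.2)), (-74, 267, np.float64(7.8)), (-117, 246, np.float64(5.1))]
151 [(-57, 267, np.float64(-1.2)), (-73, 263, np.float64(5.0)), (-114, 244, np.float64(4.6))]
152 [(-55, 266, np.float64(1.8)), (-73, 258, np.float64(3.4)), (-112, 243, np.float64(6.6))]
153 [(-55, 263, np.float64(1.5)), (-73, 256, np.float64(4.0)), (-112, 239, np.float64(5.8))]
154 [(-52, 259, np.float64(-0.6)), (-69, 254, np.float64(4.2)), (-109, 237, np.float64(5.4))]
155 [(-51, 258, np.float64(1.0)), (-69, 251, np.float64(3.8)), (-110, 232, np.float64(3.6))]
156 [(-50, 256, np.float64(2.6)), (-69, 248, np.float64(3.7)), (-109, 229, np.float64(4.1))]
157 [(-47, 253, np.float64(1.1)), (-65, 246, np.float64(4.0)), (-103, 231,
[... 1630 characters left out ...]
2, 191, np.float64(3.6)), (-69, 181, np.float64(2.6))]
176 [(-35, 193, np.float64(-1.9)), (-49, 191, np.float64(7.8)), (-68, 179, np.float64(4.3))]
177 [(-32, 193, np.float64(2.1)), (-47, 186, np.float64(4.6)), (-64, 177, np.float64(4.1))]
178 [(-33, 187, np.float64(-0.2)), (-47, 182, np.float64(3.6)), (-61, 177, np.float64(8.0))]
179 [(-28, 187, np.float64(1.2)), (-45, 181, np.float64(6.4)), (-63, 171, np.float64(5.0))]
180 [(-29, 183, np.float64(0.2)), (-41, 180, np.float64(7.3)), (-58, 172, np.float64(7.3))]
181 [(-28, 179, np.float64(0.3)), (-43, 174, np.float64(3.7)), (-58, 167, np.float64(5.8))]
182 [(-26, 178, np.float64(2.6)), (-41, 173, np.float64(6.2)), (-59, 163, np.float64(4.8))]
```

Emit:
{"method": "play_rows", "body": {"deltas": [[[0.012,-0.0043,-0.022],0],[[0.024,-0.0085,-0.044],0],[[0.0326,-0.0116,-0.06],0],[[0.038,-0.0135,-0.07],0],[[0.043,-0.0153,-0.079],0]]}}

```text
time: 10.38
tool_pos: [0.4628, -0.189, 0.1543]
tool_rot: [0.0, 0.169, 0.986, 0.0]
contact_force: [0.2, -0.3, -1.1]
gripper_width: 0.086
```

Emit:
{"method": "play_rows", "body": {"deltas": [[[0.003,-0.001,-0.005],0],[[0.0059,-0.0021,-0.011],0],[[0.0059,-0.0021,-0.011],0]]}}

```text
time: 10.75
tool_pos: [0.4666, -0.191, 0.1431]
tool_rot: [-0.002, 0.17, 0.985, 0.001]
contact_force: [-4.0, 1.6, -0.2]
gripper_width: 0.086
```

Emit:
{"method": "play_rows", "body": {"deltas": [[[0.0113,-0.004,0.009],0],[[0.0235,-0.0084,0.0156],0],[[0.0365,-0.013,0.02],0],[[0.0424,-0.0151,0.02],0],[[0.0424,-0.0151,0.02],0]]}}

```text
time: 11.38
tool_pos: [0.5102, -0.2067, 0.1636]
tool_rot: [-0.001, 0.17, 0.985, 0.0]
contact_force: [-4.4, 1.6, -0.0]
gripper_width: 0.086
```

Run:
```python
from h import *
im,d=grab_frame("scene");w=(200,140,320,260);cv2.imwrite("pics/d2.png",cv2.resize(im[w[1]:w[3],w[0]:w[2]],None,fx=5,fy=5,interpolation=cv2.INTER_CUBIC))
```

```text
(no output)
```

View pics/d2.png

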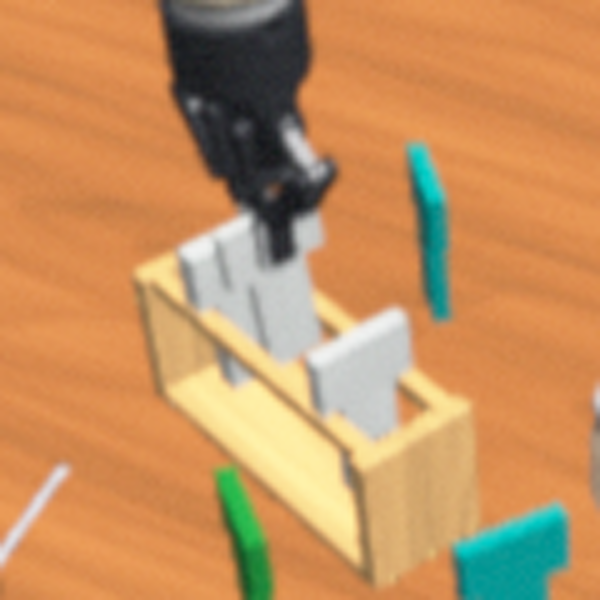

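Emit:
{"method": "play_rows", "body": {"deltas": [[[-0.0075,0.0027,-0.005],0],[[-0.0075,0.0027,-0.025],0],[[-0.0075,0.0027,-0.045],0],[[-0.0075,0.0027,-0.055],0],[[-0.0075,0.0027,-0.057],0]]}}

```text
time: 12.05
tool_pos: [0.5027, -0.2041, 0.1061]
tool_rot: [-0.001, 0.17, 0.985, 0.0]
contact_force: [-4.0, 2.5, 8.8]
gripper_width: 0.082
```

Run:
```python
from h import *
im,d=grab_frame("scene");w=(200,140,320,260);cv2.imwrite("pics/d3.png",cv2.resize(im[w[1]:w[3],w[0]:w[2]],None,fx=5,fy=5,interpolation=cv2.INTER_CUBIC))
```

```text
(no output)
```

View pics/d3.png

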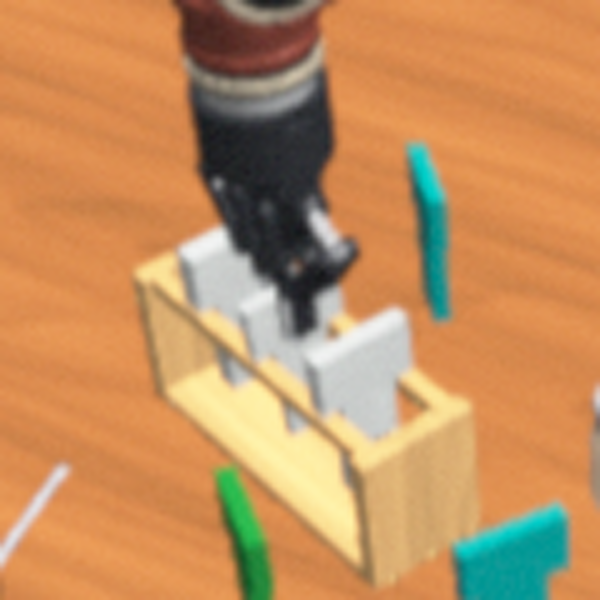

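Contact with the rails, upright. Release and rise.

Emit:
{"method": "play_rows", "body": {"deltas": [[[0,0,0],0],[[0,0,0],0],[[0,0,0],0],[[0,0,0.03],0],[[0,0,0.06],0]], "grip": 0.0}}

```text
time: 12.72
tool_pos: [0.5025, -0.204, 0.1664]
tool_rot: [-0.001, 0.17, 0.985, 0.0]
contact_force: [0.9, -0.2, -0.8]
gripper_width: 0.501
```

Emit:
{"method": "play_rows", "body": {"deltas": [[[0,0,0.05],0],[[0,0.06,0.07],0],[[0,0.12,0.07],0],[[0,0.18,0.07],0]]}}

```text
time: 13.22
tool_pos: [0.5029, -0.0227, 0.2371]
tool_rot: [0.001, 0.17, 0.985, 0.0]
contact_force: [0.2, -0.3, 0.5]
gripper_width: 0.5
```

```bash
cat > rackchk.py <<'E'
from h import *
import sys
im,d=grab_frame("top");P=cloud("top",d);np.savez(sys.argv[1]+".npz",im=im,d=d)
hsv=cv2.cvtColor(im,cv2.COLOR_BGR2HSV)
cv2.imwrite(f"pics/{sys.argv[1]}.png",cv2.resize(im[210:320,365:510],None,fx=5,fy=5,interpolation=cv2.INTER_CUBIC))
sub=np.zeros((480,640),bool);sub[220:310,380:505]=True
m=sub&(P[...,2]>.115)&(P[...,2]<.16)&(hsv[...,1]<70)&(hsv[...,2]>90)
n,l,st,c=cv2.connectedComponentsWithStats(m.astype(np.uint8))
for i in range(1,n):
    if st[i,4]<15: continue
    t=(l==i)&(P[...,2]>.128);q=P[t];print(st[i],np.median(q[:,2]).round(4),cv2.minAreaRect((q[:,:2]*1000).astype(np.float32)))
im,d=grab_frame("scene");w=(200,140,320,260);cv2.imwrite(f"pics/{sys.argv[1]}s.png",cv2.resize(im[w[1]:w[3],w[0]:w[2]],None,fx=5,fy=5,interpolation=cv2.INTER_CUBIC))
E
python3 rackchk.py e1
```

```text
[434 250  16  30 198] 0.1397 ((500.4151306152344, -203.58241271972656), (9.1925630569458, 63.43252182006836), 69.9560317993164)
[461 261  20  32 359] 0.1399 ((477.987060546875, -263.3027038574219), (17.843000411987305, 64.30467987060547), 71.56462860107422)
```

View pics/e1s.png

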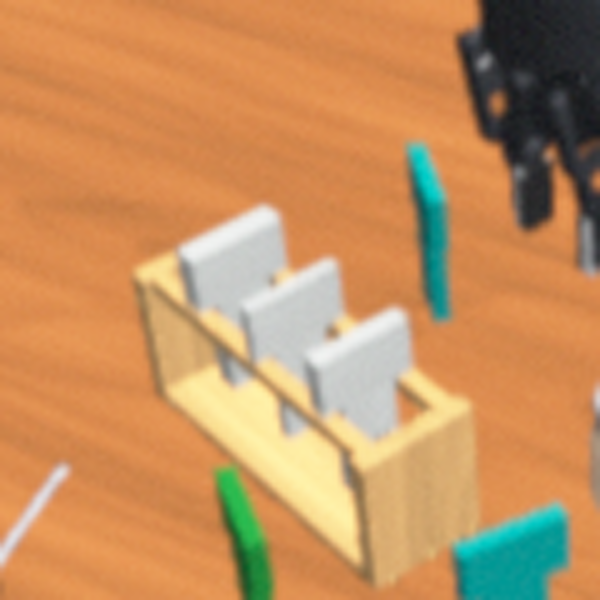

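Emit:
{"method": "play_rows", "body": {"deltas": [[[0.009,-0.06,0],0],[[0.0187,-0.119,0],0],[[0.0187,-0.119,-0.05],0],[[0.0187,-0.119,-0.1],0],[[0.0187,-0.119,-0.132],0]], "grip": -0.3}}

```text
time: 13.95
tool_pos: [0.5199, -0.1437, 0.1012]
tool_rot: [-0.002, 0.171, 0.985, 0.0]
contact_force: [-0.9, -0.2, 0.7]
gripper_width: 0.348
```

Emit:
{"method": "play_rows", "body": {"deltas": [[[0,0,0],0],[[0,0,0],0]]}}

```text
time: 14.2
tool_pos: [0.5224, -0.1439, 0.1059]
tool_rot: [0.001, 0.17, 0.985, -0.0]
contact_force: [-0.0, 0.1, 0.5]
gripper_width: 0.349
```

Emit:
{"method": "play_rows", "body": {"deltas": [[[0,0,0],0],[[0,0,0],0],[[0,0,0],0],[[0,0,0],0]], "grip": -1}}

```text
time: 14.7
tool_pos: [0.5231, -0.144, 0.1069]
tool_rot: [0.002, 0.17, 0.985, -0.001]
contact_force: [-1.0, -0.2, 6.8]
gripper_width: 0.131
```

Emit:
{"method": "play_rows", "body": {"deltas": [[[0,0,0.04],0],[[0,0,0.09],0],[[0,0,0.14],0],[[0.003,0.05,0.14],0.1],[[0.007,0.11,0.14],0.2]]}}

```text
time: 15.32
tool_pos: [0.5287, -0.0326, 0.2453]
tool_rot: [0.001, 0.07, 0.998, -0.0]
contact_force: [0.9, 0.5, -2.9]
gripper_width: 0.131
```

Emit:
{"method": "play_rows", "body": {"deltas": [[[0.003,0.055,0],0.1],[[0.006,0.11,0],0.2],[[0.009,0.165,0],0.279],[[0.0119,0.2014,0],0.279],[[0.0119,0.2014,0],0.279]]}}

```text
time: 15.95
tool_pos: [0.5397, 0.1705, 0.2438]
tool_rot: [-0.001, -0.071, 0.998, 0.0]
contact_force: [0.6, 0.2, -2.0]
gripper_width: 0.128
```

Emit:
{"method": "play_rows", "body": {"deltas": [[[0,0,0],0],[[0,0,0],0]]}}

```text
time: 16.2
tool_pos: [0.5404, 0.1672, 0.2441]
tool_rot: [-0.0, -0.068, 0.998, -0.0]
contact_force: [0.2, -0.1, -1.2]
gripper_width: 0.13
```

```bash
python3 look.py f1; python3 leafy.py f1.npz | awk 'NR%2==0'
```

```text
222 376 376 z 0.219 y [12.5] x [-23.]
224 375 375 z 0.221 y [12.4] x [-14.]
226 374 375 z 0.214 y [11.9 11.7] x [ -7. -20.]
228 373 375 z 0.211 y [11.7 12.  11.9] x [  0.  -9. -22.]
230 368 375 z 0.213 y [ 1.9  4.1  6.9  9.  11.6 12.1 12.4 12.1] x [  9.   8.   9.   8.   9.  -0. -10. -23.]
232 368 375 z 0.206 y [ 2.9  4.9  7.4  9.6 12.1 12.2 11.6 12.7] x [ 11.   9.  10.   9.   9.  -2. -16. -23.]
234 367 374 z 0.202 y [ 0.8  3.1  5.7 10.4 12.1 11.9 11.8] x [ 11.  10.  11.  10.   7.  -6. -18.]
236 367 374 z 0.194 y [ 0.9  3.7  5.9  8.4 10.5 12.  11.8 11.4] x [  9.  11.  10.  10.   8.   4.  -8. -22.]
238 367 373 z 0.190 y [ 1.4  3.8  6.3  8.8 11.5 12.1 12.1] x [ 9.  9. 10. 10. 11.  3. -9.]
240 367 373 z 0.183 y [ 1.7  4.2  7.   9.1 11.6 12.4 12.5] x [  9.   9.  11.   9.   9.   2. -10.]
242 367 372 z 0.178 y [ 2.5  5.3  7.   9.5 12.2 12.1] x [11. 12.  9.  8. 10. -2.]
244 367 371 z 0.172 y [ 2.5  5.3  7.5 10.1 12. ] x [ 8. 10.  9.  9.  7.]
246 370 370 z 0.167 y [10.7] x [10.]
```

View pics/f1.png

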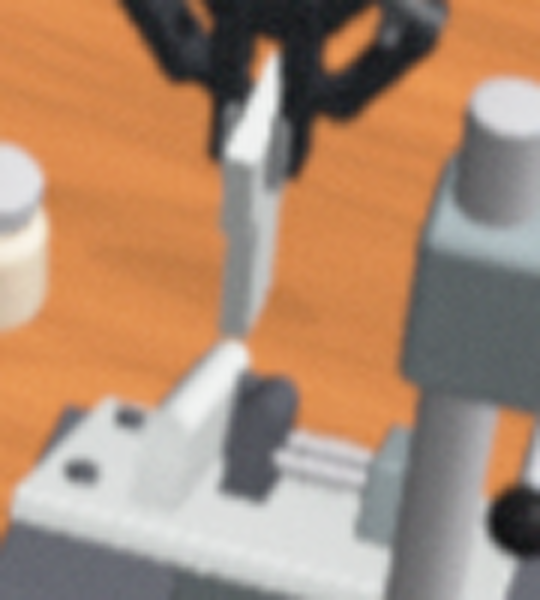

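Emit:
{"method": "play_rows", "body": {"deltas": [[[0.0014,0.0009,-0.01],0],[[0.0014,0.0009,-0.025],0],[[0.0014,0.0009,-0.037],0],[[0.0014,0.0009,-0.045],0],[[0.0014,0.0009,-0.05],0]]}}

```text
time: 16.88
tool_pos: [0.5425, 0.1682, 0.1951]
tool_rot: [0.001, -0.068, 0.998, -0.001]
contact_force: [-0.3, -4.3, 5.4]
gripper_width: 0.134
```

Emit:
{"method": "play_rows", "body": {"deltas": [[[0,0,-0.006],0],[[0,0,-0.012],0],[[0,0,-0.018],0],[[0,0,-0.024],0]]}}

```text
time: 17.38
tool_pos: [0.5431, 0.1683, 0.1715]
tool_rot: [0.002, -0.069, 0.998, -0.001]
contact_force: [-0.2, -6.0, 4.3]
gripper_width: 0.13
```

Emit:
{"method": "play_rows", "body": {"deltas": [[[0,0,-0.005],0],[[0,0,-0.009],0],[[0,0,-0.009],0]]}}

```text
time: 17.75
tool_pos: [0.5429, 0.1682, 0.1618]
tool_rot: [0.001, -0.069, 0.998, -0.001]
contact_force: [1.7, -5.8, 0.8]
gripper_width: 0.134
```

```bash
python3 look.py f2
```

```text
(no output)
```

View pics/f2.png

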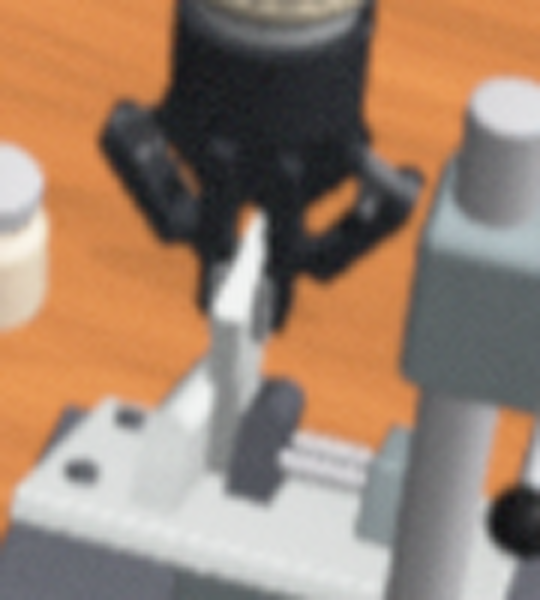

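Emit:
{"method": "play_rows", "body": {"deltas": [[[-0.005,-0.0007,-0.0015],0],[[-0.0097,-0.0013,-0.003],0],[[-0.0166,-0.0023,-0.005],0],[[-0.0235,-0.0032,-0.008],0],[[-0.0303,-0.0042,-0.0115],0]]}}

```text
time: 18.42
tool_pos: [0.5172, 0.1647, 0.1552]
tool_rot: [0.008, -0.069, 0.998, -0.0]
contact_force: [6.2, -5.7, 12.1]
gripper_width: 0.133
```

```bash
python3 look.py f3
```

```text
(no output)
```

View pics/f3.png

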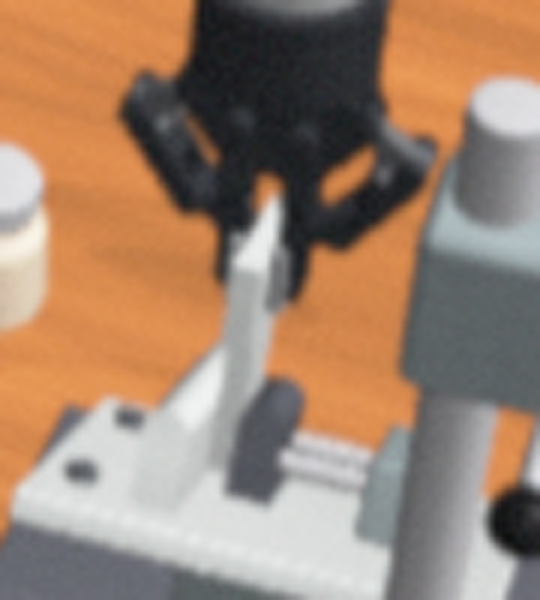

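Emit:
{"method": "play_rows", "body": {"deltas": [[[-0.004,-0.0005,-0.003],0],[[-0.0075,-0.001,-0.006],0],[[-0.011,-0.0015,-0.009],0],[[-0.0142,-0.0019,-0.012],0],[[-0.0142,-0.0019,-0.012],0]]}}

```text
time: 19.1
tool_pos: [0.5015, 0.1626, 0.1417]
tool_rot: [0.006, -0.068, 0.998, -0.001]
contact_force: [3.4, -5.3, 8.6]
gripper_width: 0.129
```

```bash
python3 look.py f4; python3 chk.py f4
```

```text
225 375 y [1.6 3.6 5.9] x [-67. -70. -71.] z [93. 91. 90.] u [-11. -15. -16.] n [114. 113. 114.]
226 374 y [1.7 3.2 5.9 7.5] x [-55. -61. -60. -65.] z [99. 95. 97. 93.] u [  2.  -5.  -4. -10.] n [114. 113. 114. 113.]
227 374 y [2.9 5.1 7.2 9.5] x [-51. -53. -55. -56.] z [100.  99.  98.  98.] u [6. 4. 1. 0.] n [112. 112. 112. 113.]
228 377 y [10.9] x [-51.] z [99.] u [6.] n [111.]
231 370 y [-3.] x [-35.] z [98.] u [18.] n [103.]
232 370 y [-2.9 14.5] x [-36. -39.] z [94. 97.] u [15. 15.] n [ 99. 104.]
233 376 y [12.9 15.7] x [-35. -34.] z [97. 99.] u [18. 20.] n [101. 102.]
234 376 y [13.8 15.7] x [-32. -35.] z [96. 94.] u [20. 17.] n [99. 99.]
235 375 y [12.7 13.6] x [-27. -34.] z [97. 91.] u [26. 16.] n [97. 96.]
236 370 y [ 2.5 12.3 14.2] x [-16. -30. -33.] z [100.  91.  88.] u [36. 20. 16.] n [94. 93. 93.]
237 370 y [ 3.   5.9 13.2 13.7] x [-15. -14. -27. -37.] z [ 97. 100.  90.  81.] u [35. 38. 22.  9.] n [92. 93. 92. 89.]
238 369 y [ 1.6  3.7  6.4 11.5 13.1 12.2 14.6] x [-12. -13. -12. -12. -16. -33. -33.] z [ 97.  96.  98. 100.  96.  81.  81.] u [38. 36. 38. 39. 34. 12. 12.] n
[... 1876 characters left out ...]
30.] z [60. 62. 60. 61. 61. 58. 48.] u [19. 22. 18. 18. 18. 12. -2.] n [58. 60. 59. 60. 60. 59. 56.]
249 368 y [ 1.7  4.7  7.1  8.8 11.6 12.9 12.5] x [-11.  -9. -10. -14. -13. -19. -34.] z [58. 61. 61. 57. 60. 54. 40.] u [20. 22. 22. 17. 19. 11. -9.] n [56. 57. 58. 57. 58. 56. 51.]
250 368 y [ 2.4  5.   7.3 10.2 12.2 12.2] x [ -9.  -9. -10.  -9. -11. -24.] z [56. 57. 57. 59. 58. 46.] u [20. 21. 20. 22. 19.  3.] n [53. 54. 55. 56. 56. 51.]
251 368 y [ 3.   5.7  8.1  9.8 13. ] x [ -7.  -7.  -8. -12.  -9.] z [55. 56. 56. 53. 57.] u [21. 22. 21. 16. 21.] n [51. 52. 52. 51. 54.]
252 370 y [ 8.7 11.1] x [-6. -7.] z [54. 55.] u [22. 22.] n [50. 51.]
jaw crest y [0.01804666 0.02370157 0.03123701] 30
```

View pics/f4.png

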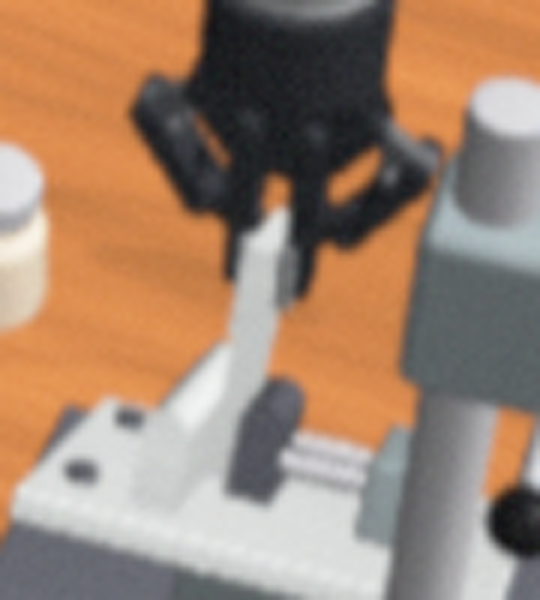

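Emit:
{"method": "play_rows", "body": {"deltas": [[[-0.002,-0.0005,-0.002],0],[[-0.005,-0.001,-0.004],0],[[-0.006,-0.001,-0.005],0],[[-0.006,-0.001,-0.005],0]]}}

```text
time: 19.65
tool_pos: [0.4965, 0.1618, 0.1373]
tool_rot: [0.007, -0.068, 0.998, -0.0]
contact_force: [5.5, -5.7, 8.8]
gripper_width: 0.133
```

```bash
python3 look.py f5; python3 chk.py f5 | grep -E "^(23[7-9]|24|25|jaw)"| sed 's/u.*n.*//' | head -0
cat > lean.py <<'E'
from h import *
import sys
f=np.load(sys.argv[1]+".npz");im,d=f["im"],f["d"];P=cloud("scene",d)
R=P-GF;y=R@EY;u=R@U;n=R@N;x=R@EX
hsv=cv2.cvtColor(im,cv2.COLOR_BGR2HSV)
lit=(hsv[...,2]>100)&(hsv[...,1]<80)&(y>.001)&(y<.0125)
b=lit&(n>.05)&(n<.064)&(u>.014)&(u<.027)
h=lit&(n>.072)&(n<.105)&(u>.029)&(u<.045)
def fit(k,off):
    return np.median(u[k])-off,np.median(n[k]),k.sum()
B=fit(b,.018);H=fit(h,.032)
print("blade axis u",B,"head axis u",H,"lean",30-np.degrees(np.arctan2(H[0]-B[0],H[1]-B[1])))
# top face plane: n-u slope
t=lit&(n>.105)&(n<.12)
if t.sum()>8:
    p=np.polyfit(u[t],n[t],1);print("top n",np.median(n[t]),"slope deg",np.degrees(np.arctan(p[0])),t.sum())
fy=(hsv[...,2]>100)&(hsv[...,1]<80)&(n>.052)&(n<.075)&(u<.01)&(u>-.02)&(y>.0)&(y<.02)
print("+y face y",np.median(y[fy]),fy.sum())
k=(n>.037)&(n<.05)&(y>.008)&(y<.036)&(abs(u)<.06)&(hsv[...,2]<110)
print("jaw crest y",np.median(y[k]),k.sum())
E
for i in c3 f4 f5; do echo $i; python3 lean.py $i; done
```

```text
c3
blade axis u (np.float64(0.0011359212225791337), np.float64(0.05745277178620401), np.int64(18)) head axis u (np.float64(0.0015450860674520867), np.float64(0.0888435153509422), np.int64(44)) lean 29.253216441201594
top n 0.11012811964395003 slope deg -4.593620011052564 29
+y face y 0.00981349430276723 13
jaw crest y 0.021326224308642058 30
f4
blade axis u (np.float64(0.0027884921838202577), np.float64(0.0567972354425563), np.int64(25)) head axis u (np.float64(0.00514646799557298), np.float64(0.08918905808285625), np.int64(59)) lean 25.836474636152666
top n 0.11118905149065833 slope deg -6.1777391692600325 37
+y face y 0.012676376866751847 10
jaw crest y 0.023701571058607516 30
f5
blade axis u (np.float64(-0.00039332164537500894), np.float64(0.05735078699974098), np.int64(19)) head axis u (np.float64(-0.0007726106800153981), np.float64(0.08962490587633498), np.int64(51)) lean 30.673315376878353
top n 0.11064820946295789 slope deg -3.2314264068329175 31
+y face y 0.012510169188083727 13
jaw crest y 0.023747720494279465 31
```

Emit:
{"method": "play_rows", "body": {"deltas": [[[0,0,0],0],[[0,0,0],0],[[0,0,0],0],[[0,0,0],0]], "grip": -0.2}}

```text
time: 20.2
tool_pos: [0.4908, 0.1622, 0.1322]
tool_rot: [-0.001, -0.069, 0.998, 0.0]
contact_force: [0.9, 0.0, 0.1]
gripper_width: 0.402
```

Emit:
{"method": "play_rows", "body": {"deltas": [[[0,0,0.03],0],[[0,0,0.08],0],[[-0.03,0,0.12],0],[[-0.08,0,0.12],0],[[-0.1,0,0.12],0]]}}

```text
time: 20.82
tool_pos: [0.3899, 0.1623, 0.2534]
tool_rot: [0.001, -0.069, 0.998, 0.0]
contact_force: [1.1, 0.4, 0.0]
gripper_width: 0.398
```

```bash
python3 look.py f6; python3 lean.py f6
python3 - <<'E'
from h import *
im,d=grab_frame("top");np.savez("f6t.npz",im=im,d=d);cv2.imwrite("pics/f6t.png",cv2.resize(im[180:300,190:330],None,fx=5,fy=5,interpolation=cv2.INTER_CUBIC))
E
```

```text
blade axis u (np.float64(-0.0009295897645844424), np.float64(0.056502638337801905), np.int64(25)) head axis u (np.float64(-0.0005708693156709771), np.float64(0.09005336744337535), np.int64(46)) lean 29.387423607125605
top n 0.11035986629060598 slope deg -0.91611178460761 42
+y face y 0.011818422699575738 14
jaw crest y 0.023661050264782803 32
```

View pics/f6.png

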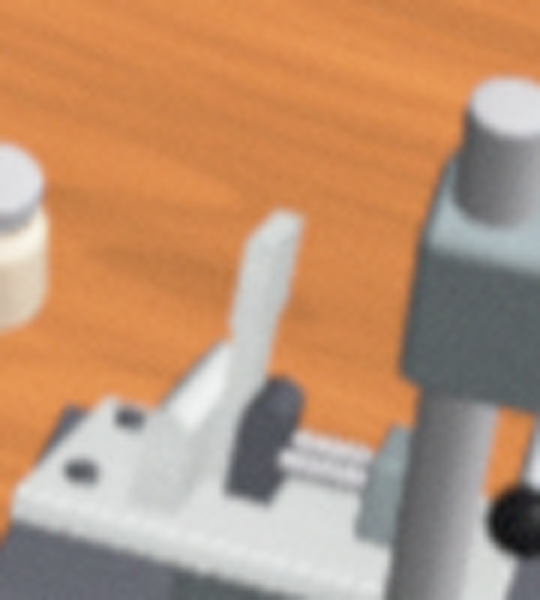

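View pics/f6t.png

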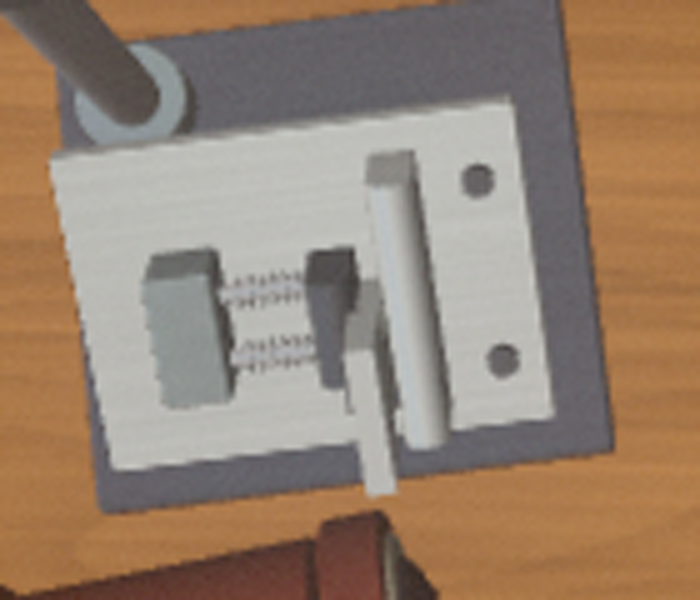

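```bash
python3 rackchk.py g1
python3 - <<'E'
from h import *
im,d=grab_frame("top");P=cloud("top",d);f=np.load("top0.npz");P0=cloud("top",f["d"])
for n in ["offcut","jar","screwdriver"]:
    print(n,[np.round(b["box"]).astype(int).tolist() for b in boxes_of("top",n)[:1]])
K=np.load("f6t.npz");P=cloud("top",K["d"]);R=P-GF;u=R@U;y=R@EY;n=R@N
t=(n>.103)&(n<.118)&(abs(y)<.03)&(abs(u)<.05);q=np.c_[u[t],y[t]]*1000
print("top of leaf: n",np.median(n[t]),cv2.minAreaRect(q.astype(np.float32)))
print(status.state()["time"])
ticket.job_done()
E
```

```text
[434 250  16  30 201] 0.1396 ((500.5115661621094, -203.520751953125), (8.826387405395508, 63.901004791259766), 70.4530029296875)
[461 261  20  32 356] 0.1397 ((478.1163330078125, -263.5716552734375), (17.257461547851562, 64.76174926757812), 70.5827407836914)
offcut [[338, 149, 385, 184]]
jar [[333, 281, 361, 307]]
screwdriver [[460, 147, 482, 231]]
top of leaf: n 0.1114031957107836 ((-0.3399696350097656, 5.518210411071777), (12.577653884887695, 65.24224853515625), 89.8276138305664)
21.225
the job is handed in; nothing more can be done
```

The middle leaf (12 mm) is the first one that binds. I left it in the gap, let go, and handed the job in at 21.2 s. No verdict was reported.

- **Thin leaf (8 mm):** I tried it fully down in the gap at about 29° lean. It was loose: the jaw stayed at its rest position (21.3 mm against 21.2 mm before). I measured the gap at rest as about 10 mm. The leaf is back in the rack, upright, with its top at about 140 mm, as at the start.
- **Middle leaf (12 mm):** It went in with a clear drag and a 6 N sideways push. After letting go:

| Check | Measured |
|---|---|
| Lean | about 29.4° |
| Leaf centre from the fence face | about 5.5–5.8 mm |
| Along the slope from gap_foot | within about 1 mm |
| Square to the fence | within about 0.2° |
| Jaw pushed back | about 2.5 mm (limits 1.0–3.2) |

- **Thick leaf (16 mm):** It was never touched and still hangs in the rack.
- **Offcut, jar and screwdriver:** I touched none of them. The offcut and jar boxes stayed within about 4 pixels of where they were. The screwdriver's box was longer than at the start (rows 147–231 against 151–206); I put this down to the detector now including the shaft.

**Disagreements:** The two cameras differed by about 1–3 mm on where the stand sits along the slope. The contact forces and the depth picture of the stop agreed to about 1 mm. The jaw push-back is slightly more than the 2 mm expected for a 12 mm leaf in a 10 mm gap.

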